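# Lay out the micrometer checking kit

## Task

Lay out the checking kit on the three cork pads, in order from the micrometer stand: the V-block centred on the pad nearest the stand with the round rod lying in the middle of its groove, the large ring gauge centred on the middle pad with the small ring gauge centred flat on top of it, and the plug gauge standing upright in the centre of the pad farthest from the stand. Leave the calliper where it lies.

Things in the scene. Friction and masses are not known exactly. Their poses are not given: they have to be found in the camera images.
- v_block: Dark steel V-block, 60 long (x, along the groove) x 46 wide (y) x 36 high (z). Origin: centre of its underside. A 90-degree V groove, open at the top, runs its whole length along x: 30 wide at the top face, 15 deep. About 0.6 kg. Starts upright on the bench, groove up.
- rod: Plain round aluminium setting rod, diameter 32, length 80, about 0.17 kg, starting on its side on the bench (it can roll). Origin: middle of the rod, on its axis; x runs along the rod. Lying in the V-block's groove its axis is 43.6 above the V-block's underside, 7.6 above the V-block's top face.
- large_ring: Larger of the two plain steel ring gauges, lying flat: outer diameter 64, hole 30, height 22, about 0.43 kg. Origin: centre of its underside on the ring's axis; z along the axis, up.
- small_ring: Smaller of the two plain steel ring gauges, lying flat: outer diameter 44, hole 20, height 18, about 0.16 kg. Origin: centre of its underside on the ring's axis; z along the axis, up.
- plug: Steel plug gauge standing upright on its foot, 64 high: foot disc diameter 48 and 12 thick, then a barrel of diameter 28 from 12 to 46, tapering to a nose of diameter 22 from 48 to 64. About 0.32 kg. Origin: centre of the foot's underside; z up.
- pad_a: One of three identical round cork pads, diameter 90, 4 thick, fixed to the bench in a loose row running left to right (along world y). Which of a, b, c stands where in the row changes. Origin: centre of its underside; z up, its top is at 4.
- pad_b: Another of the three identical cork pads, as pad_a.
- pad_c: Another of the three identical cork pads, as pad_a.
- micrometer_stand: Micrometer clamped in a dark cast stand, fixed to the bench beyond one end of the row of pads, left or right of it (its place changes; y is positive when it is left as the robot looks). Foot 110 (x) x 66 (y) x 18; the whole reaches 130 high, from 75 on the -x side of its origin to 100 on the +x side, and about 70 along y. Origin: centre of the foot's underside.
- calliper: Loose digital calliper lying flat on the bench beyond the other end of the row: 200 long (x), jaws reaching 47 to its +y side at its -x end, 15 high. To be left alone. Origin: on its underside, midway along the bar.
Things that resemble listed ones, but are neither listed nor needed, are in the scene too. Leave any turquoise or yellow look-alike of the pad_a alone. Of the things shaped like the micrometer_stand, the dark steel one is meant.

How it is judged:
By the outcome, as a careful person would: the job done as asked, in the order asked, and still so for the second after the job is handed in, with the robot touching nothing.
It also fails if it takes over 136 s, if anything falls off the work surface, if the arm or the gripper's body presses on something with over 40 N, if the wrist force passes 120 N, or if a joint passes its speed limit or range.

## Robot

A 6-joint arm with a two-finger parallel gripper is mounted at the origin on the work surface. World frame = base frame: x ahead of the robot, y to its left, z up, the work surface at z = 0. Lengths are in mm, angles in rad, forces in N, time in s.
With the tool pointing down it reaches from about 275 to 775 mm from the base axis. Payload 14.6 kg.
Tool frame: the origin (TCP) lies on the centre line of the jaws, within the pads' length; the fingertips stand 8 mm ahead of it and the grasp point (between the pads) lies 11 mm behind it; z points along the fingers, y is the line along which they close (so a half turn about z gives the same grasp; the last joint's range is limited). The gripper opens to 85 mm and grips with 20 to 120 N. Pads are 22 mm wide; open, the fingers measure 114 mm over their backs; the gripper's body (76 mm by 85 mm) begins 54 mm behind the grasp point. The pads swing forward as they close: fully open they stand 13 mm farther back than shut.
Start: joints at [1.184, 0.263, -0.048, 1.259, 0, 1.415], TCP at [120.613, 510.961, 239.278] pointing down, gripper open.
Joint ranges: [-2.65, 2.65], [-0.89, 1.7], [-1.18, 1.37], [-2.13, 2.11], [-1.35, 1.29], [-3.14, 3.14]. Speed limits (rad/s): [1.89, 1.89, 2.57, 2.79, 3.14, 3.14].

## Interface

Orientations are given as a unit quaternion [w, x, y, z].
In Python, from workcell import get_obs, optics, ticket, models gives the robot as it stands.
- The arm moves only by the tool send_rows, never from a script. Its argument "steps" is a list of rows, each a list of 3 entries, a list of its own where there are three numbers: the shift along the world's x, y, z scaled (see below), then the turn, a rotation vector about the world's x, y, z scaled (see below), then the gripper's target within -1 to 1 (fully open at 1, half-way at 0, shut at -1). A call has 1 to 8 rows; each row is the pose to reach, as a shift and turn from the pose commanded when the call began, turning the shorter way round; what a row does not reach only later rows make up. The controller multiplies each number of a shift by 12 cm and each number of a turn by pi rad. A row lasts 1/10 s, in which the tool goes at most 50 mm and 8.59 degrees, less where a joint would pass 70% of its speed; a pose out of reach is approached as far as the arm can. A call with a number of a shift or a turn outside -1 to 1 is refused whole. A call with a gripper value outside its range is refused whole. The fingers move at their own pace and stop on an object; "grip_force" is the grip in N (left out, the last holds). Time passes only in rows, so rows that repeat a pose let the fingers close. It gives the time, the measured TCP pose, the force, the opening and the grip force at its end, in the units of the state.
- get_obs(): the state, without advancing time (a new reading comes with each control period).
- optics.snapshot(name): name is "scene" or "top" or "wrist"; returns a dict with "frame" (384x512x3 uint8, red, green, blue), "mtx" (3x3 intrinsics, pixels), "R" (3x3) and "t" (3): a world point X has camera coordinates R X + t. Camera axes: x right, y down, z forward; pixel columns grow to the right and rows downward; lengths in mm; the calibration is good to about 2 mm. A picture is of the moment at which its call begins. There is no depth.
- ticket.sign_off(): hands the job in; it is judged then, once.
Trained networks look in a picture, given as the dict that the camera call returned (one of the last four; its "shot" number tells which), for a name from the list of things; names that differ only in an ending like _2 or _b are one class to them, and where a whole thing is asked for, a point or a joint stands for the part that bears it (a point fixed in the world has none). Each returns a list of dicts, best first, with "conf" (0 to 1); they miss things now and then, are a little off and sometimes report something else, mostly with a low value. They report only what shows in the picture. A call takes as long as a camera call. They do not tell look-alikes from the thing itself.
- models.recognise(picture, query): "extent" ([left, top, right, bottom] in pixels, round what is visible of it).
The state is a dict: "clock": time; "joint_pos": joint angles; "qd": joint speeds; "joint_efforts": joint torques, N m; "tcp_pos": TCP position; "eef_rot": TCP orientation; "contact_force": force on the tool from outside, world axes, zero at the start; "ft_torque": the same for the moment, N m; "finger_gap": finger opening in mm; "grasp_force": force on a finger pad.
Only numpy, scipy, OpenCV 4.12 (cv2) and the standard library are available. Lean on these libraries where they do the work, as an engineer would, in place of code of your own. Each camera call takes 0.05 s, during which the arm holds its last target. There are 200 camera calls.

## Working session

There is one attempt and no reset: what is moved stays moved. The work goes in short steps, Python scripts to look and compute and a tool call to move; the robot and the scene stay as the last step left them, time stands still between calls to the robot, and variables do not carry over. Pictures are saved under pics/ and viewed, at most 14 in all, crops included, and the job is handed in when it is done.

Besides the shell and the picture viewer there is one more tool, called after ">>>" as name(argument=value, ...), one argument or row to a line, values as JSON. send_rows: Moves the arm, as the interface text tells. Shifts and turns lie within -1 to 1; 1 stands for 12 cm of shift or pi rad of turn. Its arguments: {"type":"object","properties":{"steps":{"type":"array"},"grip_force":{"type":"number"}},"required":["steps"]}

```bash
mkdir -p pics; ls; cat > h.py <<'E'
import numpy as np,cv2
from workcell import get_obs,optics,ticket,models
def snap(n,f=None):
    s=optics.snapshot(n)
    if f: cv2.imwrite('pics/'+f,cv2.cvtColor(s['frame'],cv2.COLOR_RGB2BGR))
    return s
def back(s,u,v,z):
    d=np.linalg.inv(s['mtx'])@[u,v,1]; R=np.array(s['R']);t=np.array(s['t'])
    c=-R.T@t; d=R.T@d; return c+d*(z-c[2])/d[2]
def proj(s,X):
    p=np.array(s['mtx'])@(np.array(s['R'])@np.array(X,float)+s['t']); return p[:2]/p[2]
E
python3 - <<'E'
from h import *
a=snap('top');b=snap('scene')
im=np.hstack([a['frame'],b['frame']])
for n,s in(('top',a),('scene',b)):
    cv2.imwrite('pics/%s0.png'%n,cv2.cvtColor(cv2.resize(s['frame'],(800,600)),cv2.COLOR_RGB2BGR))
    print(n,np.round(-np.array(s['R']).T@s['t']))
H=dict(v_block=36,rod=16,large_ring=22,small_ring=18,plug=64,pad_a=4,micrometer_stand=60,calliper=15)
for q in H:
    for s in(a,b):
        for r in models.recognise(s,q)[:6]:
            e=np.array(r['extent']);print(q,np.round(e).astype(int),round(r['conf'],2),np.round(back(s,(e[0]+e[2])/2,(e[1]+e[3])/2,H[q]/1.0))[:2])
E
```

```text
pics
top [ 420.   24. 1135.]
scene [1205. -140.  945.]
v_block [155 197 179 221] 0.67 [442. 284.]
v_block [321 153 349 180] 0.94 [445. 283.]
rod [255 194 274 219] 0.73 [445.  -9.]
rod [129  83 158 148] 0.42 [733. 364.]
rod [ 99 239 126 316] 0.36 [ 656. -349.]
large_ring [292 201 313 220] 0.81 [ 432. -125.]
large_ring [180 181 202 206] 0.84 [ 444. -133.]
small_ring [210 203 230 220] 0.53 [431. 128.]
small_ring [319 156 351 177] 0.63 [431. 291.]
small_ring [277 172 292 185] 0.62 [444. 134.]
small_ring [282 208 318 232] 0.42 [592. 136.]
plug [343 197 361 208] 0.45 [ 454. -265.]
plug [285 211 318 236] 0.63 [633. 123.]
plug [132 193 152 219] 0.56 [ 493. -260.]
pad_a [200 149 230 179] 0.75 [581. 143.]
pad_a [131 165 158 191] 0.75 [540. 364.]
pad_a [246 146 273 168] 0.7 [600.   5.]
pad_a [180 107 208 136] 0.69 [716. 208.]
pad_a [294 145 324 173] 0.56 [ 592. -150.]
pad_a [235 224 269 255] 0.98 [615.   2.]
pad_a [358 183 388 207] 0.9 [544. 366.]
pad_a [176 227 210 258] 0.83 [ 592. -149.]
pad_a [324 244 357 274] 0.83 [719. 204.]
pad_a [284 209 320 233] 0.65 [586. 145.]
micrometer_stand [104 218 141 283] 0.87 [321. 408.]
micrometer_stand [127  83 156 149] 0.76 [720. 357.]
micrometer_stand [202 148 230 179] 0.6 [574. 135.]
micrometer_stand [373 190 431 259] 0.95 [688. 369.]
micrometer_stand [351  90 379 148] 0.66 [298. 429.]
micrometer_stand [275 172 291 184] 0.46 [476. 119.]
calliper [199 147 232 177] 0.61 [585. 141.]
calliper [365 111 384 170] 0.56 [ 647. -354.]
calliper [102 240 128 315] 0.69 [ 656. -343.]
```

View pics/top0.png

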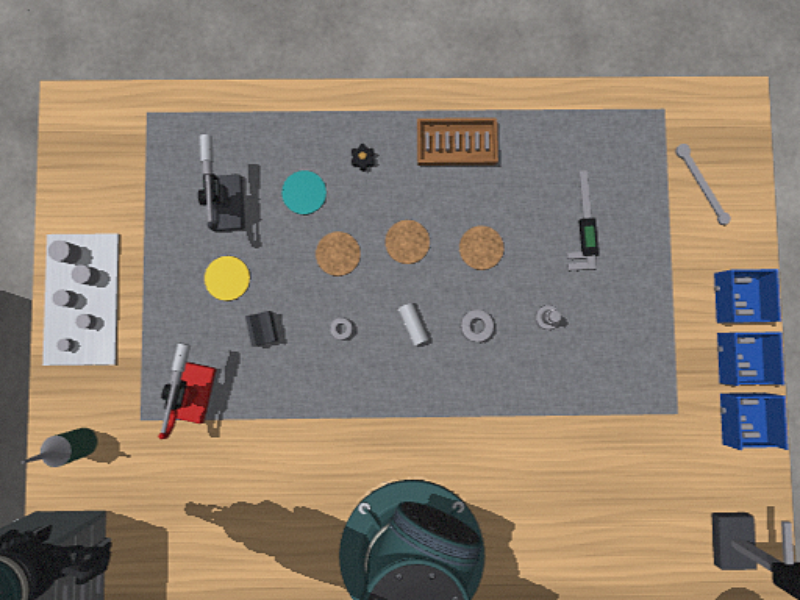

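View pics/scene0.png

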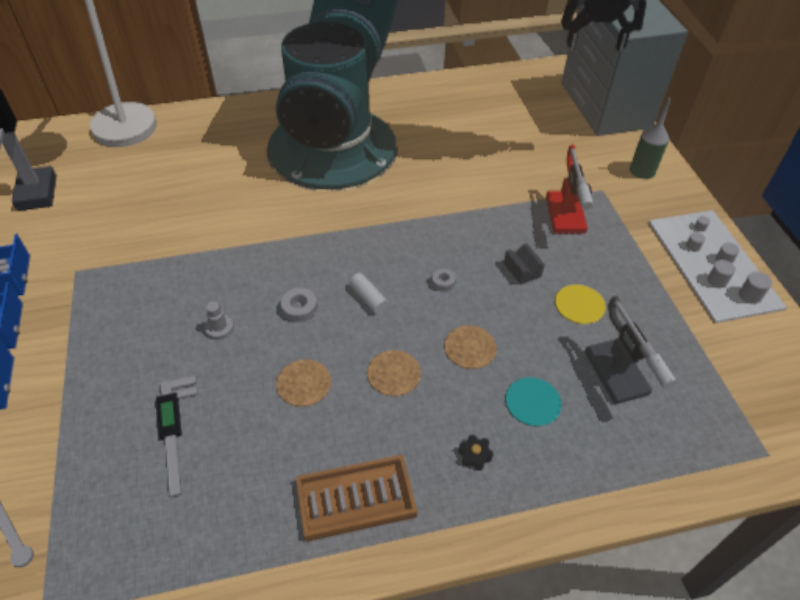

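The dark stand is at (220,195) in the top picture; the red look-alike is at (190,390). The three cork pads are at (338,254), (408,241) and (482,247), and the discs at (303,192) turquoise and (227,278) yellow are decoys. The dark steel stand fits the description, so the pad nearest it is the left one at (338,254). I'll confirm this in a crop and refine the pad positions.

```bash
python3 - <<'E'
from h import *
a=snap('top')
c=a['frame'][70:280,85:395]
cv2.imwrite('pics/crop.png',cv2.cvtColor(cv2.resize(c,None,fx=2.5,fy=2.5,interpolation=cv2.INTER_CUBIC),cv2.COLOR_RGB2BGR))
for n in('top','scene'):
    s=a if n=='top' else snap(n)
    hsv=cv2.cvtColor(s['frame'],cv2.COLOR_RGB2HSV)
    m=((hsv[...,0]<20)&(hsv[...,1]>80)&(hsv[...,2]>90)).astype(np.uint8)
    m=cv2.morphologyEx(m,cv2.MORPH_CLOSE,np.ones((3,3)))
    k,l,st,ce=cv2.connectedComponentsWithStats(m)
    for i in range(1,k):
        if 400<st[i,4]<1400: print(n,st[i],ce[i].round(1),back(s,*ce[i],4).round(1))
o=get_obs();print(o)
w=optics.snapshot('wrist');print(w['mtx'],-np.array(w['R']).T@w['t'],w['R'])
E
```

```text
top [ 267   76   52   28 1134] [292.   89.7] [ 815.1 -101.7    4. ]
top [247 141  28  28 624] [260.3 154.4] [608.9   1.8   4. ]
top [294 145  28  28 621] [307.7 158.2] [ 595.4 -146.5    4. ]
top [202 148  29  29 630] [215.7 162. ] [586.6 141.4   4. ]
scene [ 246    0  116   31 1311] [306.2  17.9] [-410.6  467.5    4. ]
scene [284 209  34  27 707] [300.6 221.8] [588.5 140.2   4. ]
scene [235 224  34  29 776] [251.6 238.4] [611.3   1.    4. ]
scene [177 230  35  30 807] [193.9 244.6] [ 598. -147.    4.]
{'clock': 1.0, 'joint_pos': array([ 1.18369831e+00,  2.63089144e-01, -4.83396439e-02,  1.25940112e+00,
       -3.17464205e-05,  1.41549185e+00]), 'qd': array([-0.00171183,  0.00123764, -0.00138913, -0.00165219,  0.0003653 ,
        0.00032033]), 'joint_efforts': array([ 9.34011268e-06, -6.37424612e+01,  3.84779012e+01,  1.19800949e-03,
       -1.94993449e-04, -8.29126122e-06]), 'tcp_pos': array([120.61383198, 510.93832375, 239.26934633]), 'eef_rot': array([ 1.07947008e-05,  1.15637489e-01,  9.93291483e-01, -2.04303225e-05]), 'contact_force': array([-0.1576798 , -0.71674012,  0.60878664]), 'ft_torque': array([ 0.00877787,  0.03136767, -0.01485136]), 'grasp_force': 0.0, 'finger_gap': 85.18156550694087}
[[277.77717136   0.         256.07108518]
 [  0.         277.77717136 189.27435893]
 [  0.           0.           1.        ]] [ 45.54314155 529.68567591 373.71590902] [[ 2.31463020e-01  9.72843653e-01  3.12429204e-04]
 [ 9.27973310e-01 -2.20883666e-01  3.00126543e-01]
 [ 2.92045213e-01 -6.91782700e-02 -9.53899345e-01]]
```

View pics/crop.png

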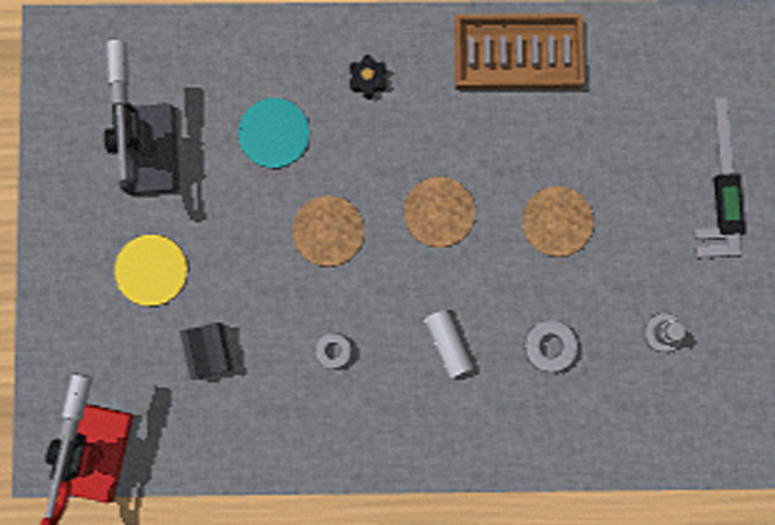

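The crop confirms it: the dark stand is at (150,130) on the left of the row and the red one at (100,450) is a look-alike. The nearest cork pad is the one at (328,230), about (587,141) mm. The middle pad is about (610,1) and the far pad about (597,-147). Next I go over the V-block.

>>> send_rows(
  steps=[
    [[0.82,-0.63,0],[0,0,0.074],1],
    [[0.82,-0.63,0],[0,0,0.074],1],
    [[0.82,-0.63,0],[0,0,0.074],1],
    [[0.82,-0.63,0],[0,0,0.074],1],
  ],
  grip_force=50,
)

```text
clock: 1.45
tcp_pos: [221.2, 433.7, 239.4]
eef_rot: [0.0, 0.001, 1.0, -0.0]
contact_force: [0.6, 0.5, -0.2]
finger_gap: 85.9
grasp_force: 0.0
```

>>> send_rows(
  steps=[
    [[0.82,-0.63,0],[0,0,0],1],
    [[0.82,-0.63,0],[0,0,0],1],
    [[0.82,-0.63,0],[0,0,0],1],
    [[0.82,-0.63,0],[0,0,0],1],
  ],
)

```text
clock: 1.85
tcp_pos: [319.2, 358.7, 239.2]
eef_rot: [0.0, 0.001, 1.0, -0.0]
contact_force: [-0.1, -0.7, -0.1]
finger_gap: 85.5
grasp_force: 0.0
```

>>> send_rows(
  steps=[
    [[0.7,-0.63,-0.3],[0,0,0],1],
    [[0.7,-0.63,-0.3],[0,0,0],1],
    [[0.7,-0.63,-0.3],[0,0,0],1],
    [[0.7,-0.63,-0.3],[0,0,0],1],
    [[0.7,-0.63,-0.3],[0,0,0],1],
    [[0.7,-0.63,-0.3],[0,0,0],1],
  ],
)

```text
clock: 2.45
tcp_pos: [400.6, 285.3, 203.7]
eef_rot: [0.0, -0.001, 1.0, 0.0]
contact_force: [-0.6, -0.6, 0.9]
finger_gap: 85.5
grasp_force: 0.0
```

```bash
python3 - <<'E'
from h import *
w=snap('wrist','w1.png')
o=get_obs();print(o['tcp_pos'],o['eef_rot'],o['finger_gap'])
for q in['v_block']:
    for r in models.recognise(w,q)[:3]:
        e=np.array(r['extent']);print(q,e.round(),r['conf'],back(w,(e[0]+e[2])/2,(e[1]+e[3])/2,25))
E
```

```text
[400.65113483 285.20662035 203.70166052] [ 2.10035464e-04 -1.11805801e-03  9.99999331e-01  2.11247569e-04] 85.5028097401343
v_block [235. 173. 287. 232.] 0.98 [438.91212336 292.41904316  25.        ]
v_block [159. 274. 192. 317.] 0.28 [571.61087024 178.3333395   25.        ]
```

View pics/w1.png

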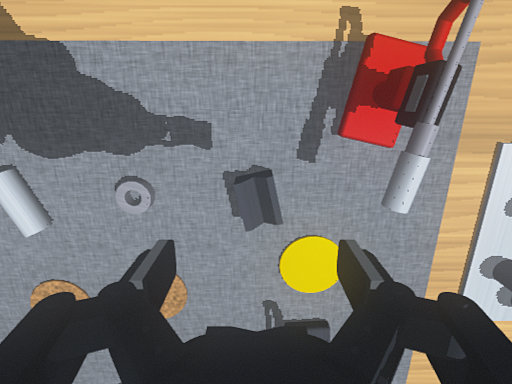

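The V-block shows at (258,200), between the ring at (134,195) and the red stand. I'll enlarge it to read its corners.

```bash
python3 - <<'E'
from h import *
w=snap('wrist')
c=cv2.resize(w['frame'][150:250,210:310],None,fx=6,fy=6,interpolation=cv2.INTER_CUBIC)
c=np.clip(c.astype(float)*1.6,0,255).astype(np.uint8)
# overlay hypothesised wireframe
def wf(x,y,yaw):
    R=np.array([[np.cos(yaw),-np.sin(yaw)],[np.sin(yaw),np.cos(yaw)]])
    P=[]
    for z in(0,36):
        for a,b in((-30,-23),(30,-23),(30,23),(-30,23)):
            P.append(proj(w,[*(R@[a,b]+[x,y]),z]))
    return (np.array(P)-[210,150])*6+3
P=wf(441,287,np.radians(12)).astype(int)
for i in range(4):
    cv2.line(c,tuple(P[4+i]),tuple(P[4+(i+1)%4]),(255,0,0),1)
    cv2.line(c,tuple(P[i]),tuple(P[(i+1)%4]),(0,255,0),1)
cv2.imwrite('pics/w1c.png',cv2.cvtColor(c,cv2.COLOR_RGB2BGR))
print(P)
E
```

```text
[[146 176]
 [209 433]
 [413 392]
 [360 132]
 [131 226]
 [201 507]
 [427 463]
 [370 178]]
```

View pics/w1c.png

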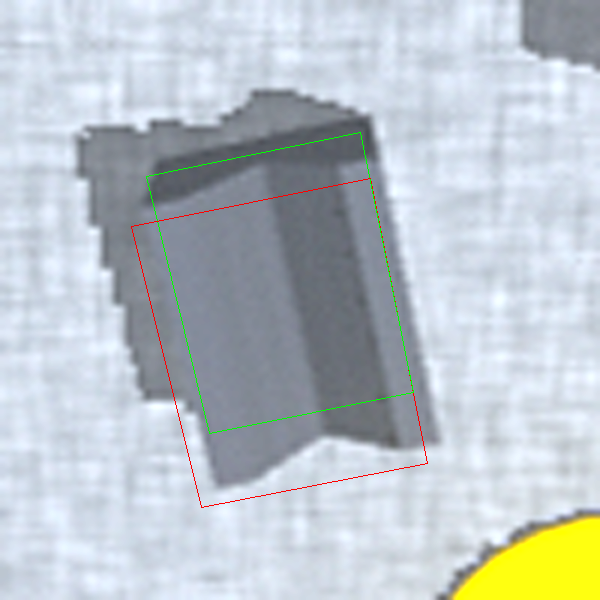

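The V-block is about 3 mm further +y and 4 mm further -x than my outline, so it sits near (437,289.5) with a yaw of 12°.

>>> send_rows(
  steps=[
    [[0.297,0.045,0],[0,0,0.067],1],
    [[0.297,0.045,-0.3],[0,0,0.067],1],
    [[0.297,0.045,-0.7],[0,0,0.067],1],
    [[0.297,0.045,-0.9],[0,0,0.067],1],
    [[0.297,0.045,-0.9],[0,0,0.067],1],
  ],
)

```text
clock: 3.1
tcp_pos: [435.0, 289.2, 92.8]
eef_rot: [-0.002, -0.106, 0.994, -0.001]
contact_force: [-0.1, -0.2, 0.5]
finger_gap: 85.1
grasp_force: 0.0
```

>>> send_rows(
  steps=[
    [[0,0,-0.35],[0,0,0],1],
    [[0,0,-0.68],[0,0,0],1],
    [[0,0,-0.68],[0,0,0],1],
    [[0,0,-0.68],[0,0,0],-1],
    [[0,0,-0.68],[0,0,0],-1],
    [[0,0,-0.68],[0,0,0],-1],
    [[0,0,-0.68],[0,0,0],-1],
    [[0,0,-0.68],[0,0,0],-1],
  ],
)

```text
clock: 3.9
tcp_pos: [438.3, 290.0, 15.9]
eef_rot: [0.002, -0.105, 0.994, 0.0]
contact_force: [-1.9, -1.9, 14.2]
finger_gap: 45.4
grasp_force: 49.9
```

>>> send_rows(
  steps=[
    [[0,0,0.2],[0,0,0],-1],
    [[0,0,0.5],[0,0,0],-1],
    [[0,0,0.7],[0,0,0],-1],
    [[0.2,-0.2,0.7],[0,0,0],-1],
    [[0.5,-0.5,0.7],[0,0,0],-1],
    [[0.8,-0.8,0.7],[0,0,-0.067],-1],
    [[0.9,-0.9,0.7],[0,0,-0.067],-1],
    [[0.9,-0.9,0.7],[0,0,-0.067],-1],
  ],
)

```text
clock: 4.7
tcp_pos: [547.0, 179.4, 98.4]
eef_rot: [0.001, 0.002, 1.0, -0.0]
contact_force: [-1.4, 0.6, -6.7]
finger_gap: 45.2
grasp_force: 56.9
```

>>> send_rows(
  steps=[
    [[0.2,-0.2,0],[0,0,0],-1],
    [[0.3,-0.3,0],[0,0,0],-1],
    [[0.35,-0.337,0],[0,0,0],-1],
    [[0.35,-0.337,0],[0,0,0],-1],
    [[0.35,-0.337,-0.3],[0,0,0],-1],
    [[0.35,-0.337,-0.5],[0,0,0],-1],
    [[0.35,-0.337,-0.5],[0,0,0],-1],
  ],
)

```text
clock: 5.4
tcp_pos: [584.1, 141.8, 35.1]
eef_rot: [-0.003, -0.001, 1.0, -0.0]
contact_force: [-1.3, 0.2, -6.3]
finger_gap: 45.2
grasp_force: 56.6
```

```bash
python3 - <<'E'
from h import *
o=get_obs();print(o['tcp_pos'],o['eef_rot'],o['finger_gap'],o['contact_force'])
for n in('wrist','top','scene'):
    s=snap(n)
    if n=='wrist':
        cv2.imwrite('pics/w2.png',cv2.cvtColor(s['frame'],cv2.COLOR_RGB2BGR))
    hsv=cv2.cvtColor(s['frame'],cv2.COLOR_RGB2HSV)
    for r in models.recognise(s,'v_block')[:2]:
        e=np.array(r['extent']);print(n,e.round(),r['conf'])
E
```

```text
[584.13987794 141.79943638  35.14141815] [-2.81838887e-03 -8.62565569e-04  9.99995647e-01 -1.37683824e-04] 45.1616352578363 [-1.30192814  0.15632257 -6.32430958]
wrist [204. 187. 309. 322.] 0.58
scene [292. 200. 315. 223.] 0.83
```

View pics/w2.png

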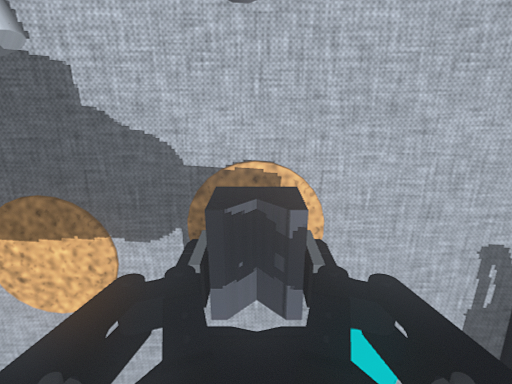

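```bash
python3 - <<'E'
from h import *
w=snap('wrist');print(get_obs()['tcp_pos'],w['t'])
for z in(4,): print('pad near edge',back(w,256,160.5,z),'L',back(w,187,214,z),'R',back(w,324.5,214,z))
f=w['frame']
zb=get_obs()['tcp_pos'][2]-15.9
for r in range(178,222,2): print(r,f[r,225],f[r,256])
for u,v,z in((205,187,zb),(303,187,zb),(210,318,zb+36),(302,318,zb+36)): print(back(w,u,v,z))
hsv=cv2.cvtColor(f,cv2.COLOR_RGB2HSV)
m=((hsv[...,0]<20)&(hsv[...,1]>80)).astype(np.uint8);m[:,:180]=0;m[:, 330:]=0
pts=[]
for c in range(200,316,4):
    r=np.where(m[:,c])[0]
    if len(r): pts.append(back(w,c,r[0]-.5,4)[:2])
from scipy.optimize import least_squares
pts=np.array(pts)
print(least_squares(lambda p:np.hypot(*(pts-p).T)-45,[590,140],loss='soft_l1').x)
E
```

```text
[587.62458944 141.31852541  38.86852834] [-142.93080287 -538.72083625   11.02405558]
pad near edge [545.31856098 142.43218329   4.        ] L [581.03649205  96.99113757   4.        ] R [581.13088837 187.49156227   4.        ]
178 [119  96  73] [141 112  82]
180 [114  92  71] [131 106  77]
182 [113  92  69] [110  89  67]
184 [106  84  64] [104  84  65]
186 [97 81 67] [94 80 66]
188 [60 60 62] [64 61 63]
190 [62 60 62] [61 59 61]
192 [60 60 62] [62 60 61]
194 [61 60 62] [61 59 61]
196 [58 57 60] [59 59 59]
198 [57 56 59] [63 63 65]
200 [56 57 58] [87 90 96]
202 [58 58 60] [83 86 93]
204 [55 54 56] [82 86 91]
206 [56 55 60] [82 84 90]
208 [58 59 63] [57 58 60]
210 [ 91  94 104] [60 59 63]
212 [57 57 60] [58 59 59]
214 [58 58 62] [57 59 61]
216 [54 56 62] [59 58 61]
218 [59 60 63] [57 56 60]
220 [59 59 63] [58 58 60]
[556.61889016 113.527741    22.96852834]
[556.67368964 169.04517618  22.96852834]
[614.94239799 119.06178868  58.96852834]
[615.00280007 165.65177665  58.96852834]
[585.7557725  142.39090782]
```

```bash
python3 - <<'E'
from h import *
w=snap('wrist');o=get_obs();T=o['tcp_pos'];print(T, -np.array(w['R']).T@w['t'])
from scipy.optimize import least_squares
obs=[((-30,-23,0),(205,187)),((-30,23,0),(302,187)),((-30,-23,36),(206,210)),((-30,23,36),(307,210)),((30,-23,36),(211,320)),((30,23,36),(303,320)),((-30,0,21),(256,199)),((30,0,21),(257,299))]
def f(p):
    c,s=np.cos(p[3]),np.sin(p[3]);cp,sp=np.cos(p[4]),np.sin(p[4])
    R=np.array([[c,-s,0],[s,c,0],[0,0,1]])@np.array([[cp,0,sp],[0,1,0],[-sp,0,cp]])
    return np.concatenate([proj(w,R@np.array(a,float)+p[:3])-b for a,b in obs])
for pf in(1,0):
    r=least_squares(lambda p:f([*p[:4],p[4]*pf]),[587,141,22,0,0]);print(r.x.round(3),r.fun.round(1))
cv2.imwrite('pics/w2c.png',cv2.cvtColor(cv2.resize(w['frame'][150:350,170:350],None,fx=3,fy=3,interpolation=cv2.INTER_CUBIC),cv2.COLOR_RGB2BGR))
E
```

```text
[587.50375389 141.24557381  38.6326926 ] [510.25870137 142.34195761 173.1558026 ]
[5.84894e+02 1.42346e+02 2.42830e+01 9.00000e-03 1.90000e-02] [ 9.3 -1.3 -5.2 -2.1 -3.4  1.2  1.4  0.2  0.1  1.  -0.6  0.2 -0.5 -0.4
 -0.4  0.8]
[5.85586e+02 1.42349e+02 2.38320e+01 9.00000e-03 0.00000e+00] [ 9.6 -0.7 -5.5 -1.4 -3.   0.3  1.  -0.7  0.   1.2 -0.6  0.4 -0.5 -0.6
 -0.4  1.4]
```

View pics/w2c.png

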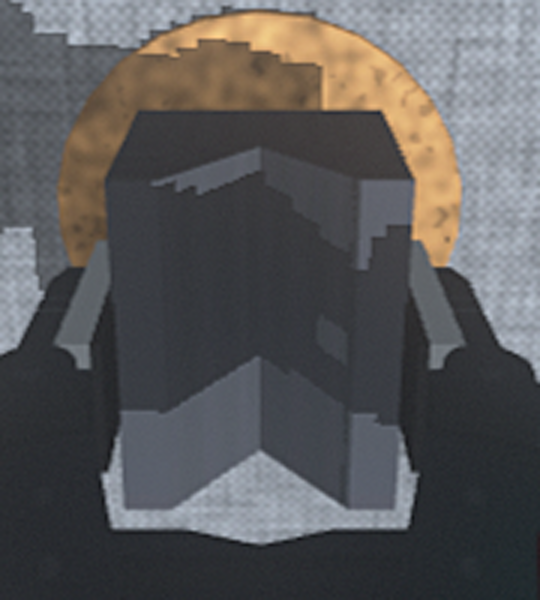

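```bash
python3 - <<'E'
from h import *
w=snap('wrist')
from scipy.optimize import least_squares
pts=np.array([back(w,170+a/3,150+b/3,4)[:2] for a,b in((58,200),(463,200),(260,10),(140,47),(400,62),(440,115),(320,15),(78,130),(200,19))])
r=least_squares(lambda p:np.hypot(*(pts-p[:2]).T)-45,[590,140]);print(r.x,r.fun.round(1))
E
```

```text
[585.70677473 142.97739547] [-0.2 -0.6  0.2  0.2 -0.2 -0.8  0.8 -1.3  0.1]
```

The V-block sits within 1 mm of the pad's centre: the pad is at (585.7,143.0) and the block at (585.3,142.3) in the wrist frame. Now I lower it.

>>> send_rows(
  steps=[
    [[0.003,0.005,-0.1],[0,0,0],-1],
    [[0.003,0.005,-0.14],[0,0,0],-1],
    [[0.003,0.005,-0.15],[0,0,0],-1],
    [[0.003,0.005,-0.15],[0,0,0],-1],
    [[0.003,0.005,-0.15],[0,0,0],-1],
  ],
)

```text
clock: 6.35
tcp_pos: [587.0, 141.7, 20.0]
eef_rot: [-0.0, -0.0, 1.0, -0.0]
contact_force: [-6.5, -1.0, 10.0]
finger_gap: 45.5
grasp_force: 58.9
```

>>> send_rows(
  steps=[
    [[0,0,0],[0,0,0],1],
    [[0,0,0],[0,0,0],1],
    [[0,0,0],[0,0,0],1],
    [[0,0,0.4],[0,0,0],1],
    [[0,0,0.8],[0,0,0],1],
    [[-0.3,-0.2,1],[0,0,0],1],
    [[-0.6,-0.5,1],[0,0,0.05],1],
    [[-0.8,-0.7,1],[0,0,0.105],1],
  ],
)

```text
clock: 7.15
tcp_pos: [489.9, 56.7, 140.3]
eef_rot: [0.001, -0.153, 0.988, -0.0]
contact_force: [0.1, -0.8, -0.3]
finger_gap: 85.5
grasp_force: 0.0
```

>>> send_rows(
  steps=[
    [[-0.4,-0.3,0.3],[0,0,0],1],
    [[-0.72,-0.56,0.5],[0,0,0],1],
    [[-0.72,-0.56,0.5],[0,0,0],1],
    [[-0.72,-0.56,0.5],[0,0,0],1],
    [[-0.72,-0.56,0.5],[0,0,0],1],
  ],
)

```text
clock: 7.65
tcp_pos: [405.4, -9.7, 199.9]
eef_rot: [0.001, -0.149, 0.989, -0.0]
contact_force: [0.0, -1.0, 0.0]
finger_gap: 85.4
grasp_force: 0.0
```

```bash
cat >> h.py <<'E'
def zoom(s,x0,y0,x1,y1,k,f):
    cv2.imwrite('pics/'+f,cv2.cvtColor(cv2.resize(s['frame'][y0:y1,x0:x1],None,fx=k,fy=k,interpolation=cv2.INTER_CUBIC),cv2.COLOR_RGB2BGR))
E
python3 - <<'E'
from h import *
w=snap('wrist')
zoom(w,0,0,512,300,1.56,'w3.png')
o=get_obs();print(o['tcp_pos'],o['eef_rot'],o['finger_gap'])
for q in('rod','large_ring','small_ring'):
    for r in models.recognise(w,q)[:3]:
        e=np.array(r['extent']);print(q,e.round(1),r['conf'],back(w,(e[0]+e[2])/2,(e[1]+e[3])/2,20))
g=cv2.cvtColor(w['frame'],cv2.COLOR_RGB2GRAY)
for r in models.recognise(w,'rod')[:1]:
    e=np.array(r['extent']).astype(int)
    print(np.percentile(g[e[1]:e[3],e[0]:e[2]],[5,25,50,75,95]))
E
```

```text
[405.49265043  -9.34502168 199.44132352] [ 1.68241642e-04 -1.49682459e-01  9.88734106e-01  1.06466121e-05] 85.45431037661831
rod [233.6 167.1 267.5 237.7] 0.6 [444.27214859  -3.63487132  20.        ]
large_ring [119.8 139.6 180.3 196.4] 0.59 [ 437.81965972 -127.13269951   20.        ]
small_ring [336.8 207.4 377.5 241.9] 0.84 [433.63184107 130.72807231  20.        ]
[ 90. 130. 165. 197. 206.]
```

View pics/w3.png

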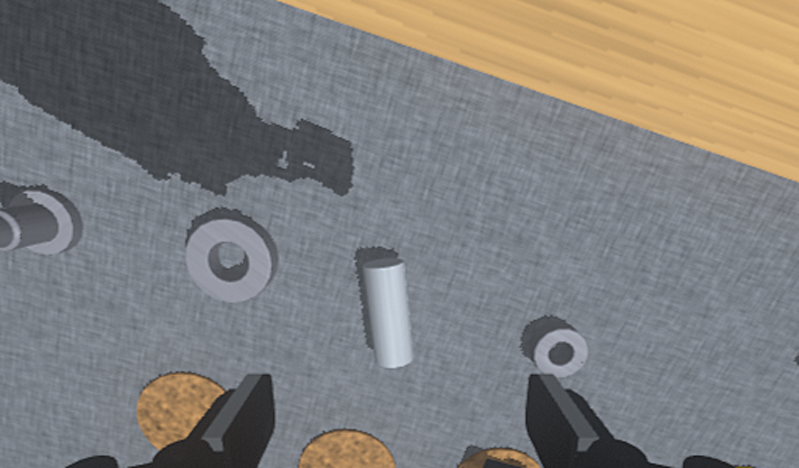

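```bash
python3 - <<'E'
from h import *
w=snap('wrist')
g=cv2.cvtColor(w['frame'],cv2.COLOR_RGB2GRAY)
m=(g>158).astype(np.uint8);m[:,:225]=0;m[:,275:]=0;m[:155]=0;m[245:]=0
m=cv2.morphologyEx(m,cv2.MORPH_OPEN,np.ones((5,5)))
k,l,st,ce=cv2.connectedComponentsWithStats(m);i=1+st[1:,4].argmax();print(st[i],ce[i])
(r)=cv2.minAreaRect(np.argwhere(l==i)[:,::-1].astype(np.float32));print(r,cv2.boxPoints(r))
K=1.56
q=[back(w,a/K,b/K,z).round(1) for a,b,z in((388,300,16),(393,350,16),(384,267,32),(395,367,32))];print(q)
d=q[1]-q[0];print(np.degrees(np.arctan2(d[1],d[0])),(q[2]+q[3])/2,np.linalg.norm(q[3]-q[2]))
E
```

```text
[ 238  171   25   65 1265] [250.39604743 202.70909091]
((250.49041748046875, 203.15892028808594), (64.27645874023438, 20.20416259765625), 83.9909896850586) [[237.07947 172.25482]
 [257.1726  170.13974]
 [263.90137 234.06302]
 [243.80823 236.1781 ]]
[array([433.2,  -8.4,  16. ]), array([472.3,   7.5,  16. ]), array([405.2, -19.4,  32. ]), array([478.4,  11.2,  32. ])]
22.129098449131554 [441.8  -4.1  32. ] 79.33851523692637
```

>>> send_rows(
  steps=[
    [[0.304,0.045,-0.2],[0,0,0.028],1],
    [[0.304,0.045,-0.5],[0,0,0.028],1],
    [[0.304,0.045,-0.9],[0,0,0.028],1],
    [[0.304,0.045,-0.9],[0,0,0.028],1],
    [[0.304,0.045,-0.9],[0,0,0.028],1],
  ],
)

```text
clock: 8.45
tcp_pos: [441.2, -3.8, 92.2]
eef_rot: [-0.001, -0.193, 0.981, 0.0]
contact_force: [0.7, -0.8, 0.9]
finger_gap: 85.3
grasp_force: 0.0
```

>>> send_rows(
  steps=[
    [[0,0,-0.3],[0,0,0],1],
    [[0,0,-0.61],[0,0,0],1],
    [[0,0,-0.61],[0,0,0],1],
    [[0,0,-0.61],[0,0,0],-1],
    [[0,0,-0.61],[0,0,0],-1],
    [[0,0,-0.61],[0,0,0],-1],
    [[0,0,-0.61],[0,0,0],-1],
    [[0,0,-0.61],[0,0,0],-1],
  ],
)

```text
clock: 9.25
tcp_pos: [442.5, -4.3, 19.9]
eef_rot: [0.001, -0.193, 0.981, -0.0]
contact_force: [-2.1, 0.7, 18.5]
finger_gap: 30.2
grasp_force: 47.9
```

>>> send_rows(
  steps=[
    [[0,0,0],[0,0,0],-1],
    [[0,0,0.2],[0,0,0],-1],
    [[0,0,0.6],[0,0,0],-1],
    [[0,0,0.8],[0,0,0],-1],
    [[0,0,0.8],[0,0,0],-1],
  ],
)

```text
clock: 9.75
tcp_pos: [443.2, -4.3, 117.8]
eef_rot: [0.003, -0.193, 0.981, -0.001]
contact_force: [0.9, 0.0, -3.6]
finger_gap: 30.1
grasp_force: 51.9
```

```bash
python3 - <<'E'
from h import *
w=snap('wrist');s=snap('scene')
p=proj(s,[443,-4,100]).astype(int);print(p)
a=cv2.resize(w['frame'][150:384,150:370],(420,446));b=cv2.resize(s['frame'][p[1]-50:p[1]+50,p[0]-40:p[0]+45],(380,446),interpolation=cv2.INTER_CUBIC)
cv2.imwrite('pics/w4.png',cv2.cvtColor(np.hstack([a,b]),cv2.COLOR_RGB2BGR))
E
```

```text
[235 166]
```

View pics/w4.png

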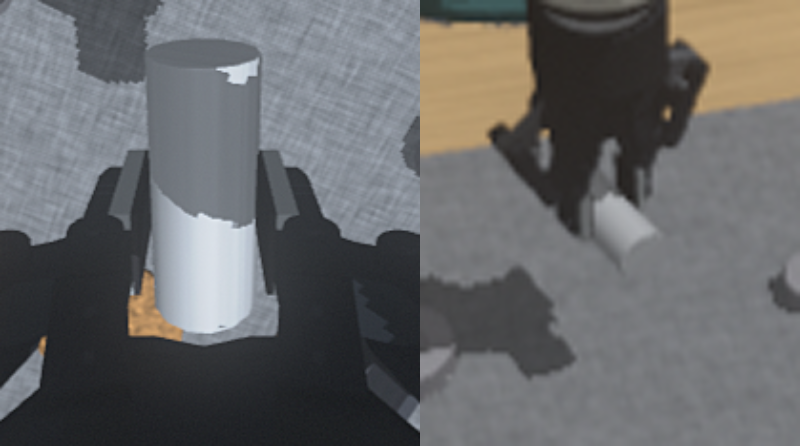

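```bash
python3 - <<'E'
from h import *
w=snap('wrist');o=get_obs();T=o['tcp_pos'];print(T)
zt=T[2]-3.9+16
n=back(w,256.4,185.7,zt);f=back(w,257.4,323,zt);d=(f-n)[:2];print(n,f,np.hypot(*d),np.degrees(np.arctan2(d[1],d[0])))
c=(n+f)[:2]/2-T[:2];u=d/np.hypot(*d);print('off along',c@u,'across',c@[-u[1],u[0]])
E
```

```text
[441.04187589  -4.00623583 113.9140339 ]
[404.31224696 -17.91548954 126.0140339 ] [476.79258368  12.23415849 126.0140339 ] 78.50095850890959 22.58584681581499
off along -0.004264050250685381 across 1.2641628090320174
```

>>> send_rows(
  steps=[
    [[0.2,0.2,0.1],[0,0,-0.03],-1],
    [[0.4,0.4,0.1],[0,0,-0.07],-1],
    [[0.6,0.6,0.1],[0,0,-0.11],-1],
    [[0.7,0.7,0.1],[0,0,-0.122],-1],
    [[0.7,0.7,0.1],[0,0,-0.122],-1],
  ],
)

```text
clock: 10.4
tcp_pos: [526.0, 81.3, 124.7]
eef_rot: [-0.001, -0.003, 1.0, 0.0]
contact_force: [0.6, -0.6, -1.7]
finger_gap: 29.6
grasp_force: 51.8
```

>>> send_rows(
  steps=[
    [[0.2,0.2,0],[0,0,0],-1],
    [[0.4,0.4,0],[0,0,0],-1],
    [[0.497,0.514,0],[0,0,0],-1],
    [[0.497,0.514,0],[0,0,0],-1],
    [[0.497,0.514,-0.3],[0,0,0],-1],
    [[0.497,0.514,-0.5],[0,0,0],-1],
    [[0.497,0.514,-0.5],[0,0,0],-1],
    [[0.497,0.514,-0.5],[0,0,0],-1],
  ],
)

```text
clock: 11.2
tcp_pos: [584.4, 140.9, 66.6]
eef_rot: [-0.001, -0.003, 1.0, -0.0]
contact_force: [0.2, 0.5, -0.7]
finger_gap: 30.0
grasp_force: 51.8
```

```bash
python3 - <<'E'
from h import *
w=snap('wrist');o=get_obs();print(o['tcp_pos'],o['eef_rot'],o['contact_force'],o['finger_gap'])
zoom(w,160,130,380,340,2.8,'w5.png')
E
```

```text
[585.16063052 141.10848912  67.3906791 ] [ 2.13397297e-04 -2.57252293e-03  9.99996668e-01 -1.85541764e-05] [ 0.53106252  0.46930273 -2.45882212] 29.85008721736133
```

View pics/w5.png

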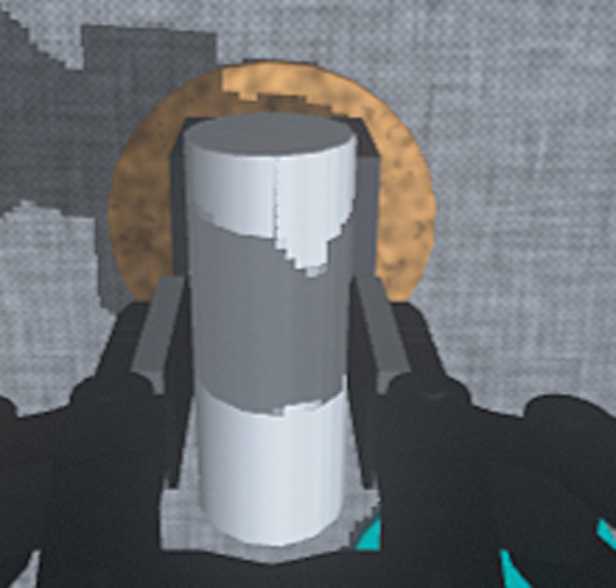

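The rod is in line over the groove: rod axis at pixel x of about 271 and block centre at about 274. Now I lower it, release and retreat.

>>> send_rows(
  steps=[
    [[0,0.004,-0.06],[0,0,0],-1],
    [[0,0.004,-0.1],[0,0,0],-1],
    [[0,0.004,-0.12],[0,0,0],-1],
    [[0,0.004,-0.12],[0,0,0],-1],
    [[0,0.004,-0.12],[0,0,0],-1],
  ],
)

```text
clock: 11.75
tcp_pos: [585.1, 142.0, 52.1]
eef_rot: [0.0, -0.003, 1.0, -0.0]
contact_force: [0.5, -1.3, -1.3]
finger_gap: 30.0
grasp_force: 51.8
```

>>> send_rows(
  steps=[
    [[0,0,-0.01],[0,0,0],-1],
    [[0,0,-0.017],[0,0,0],-1],
    [[0,0,-0.017],[0,0,0],-1],
  ],
)

```text
clock: 12.05
tcp_pos: [585.3, 141.9, 51.7]
eef_rot: [0.001, -0.003, 1.0, -0.0]
contact_force: [-7.7, -4.3, 21.8]
finger_gap: 30.0
grasp_force: 54.4
```

>>> send_rows(
  steps=[
    [[0,0,0],[0,0,0],0],
    [[0,0,0],[0,0,0],0.5],
    [[0,0,0],[0,0,0],1],
    [[0,0,0.1],[0,0,0],1],
    [[0,0,0.4],[0,0,0],1],
    [[0,0,0.8],[0,0,0],1],
    [[0,-0.4,1],[0,0,0],1],
    [[-0.2,-0.7,1],[0,0,0],1],
  ],
)

```text
clock: 12.85
tcp_pos: [564.1, 57.2, 173.7]
eef_rot: [0.003, -0.003, 1.0, -0.0]
contact_force: [0.4, -0.8, -1.6]
finger_gap: 85.0
grasp_force: 0.0
```

>>> send_rows(
  steps=[
    [[-0.3,-0.4,0],[0,0,0],1],
    [[-0.6,-0.7,0],[0,0,0],1],
    [[-0.8,-1,0],[0,0,0],1],
    [[-0.8,-1,0],[0,0,0],1],
  ],
)

```text
clock: 13.25
tcp_pos: [462.5, -64.8, 171.1]
eef_rot: [0.0, -0.001, 1.0, -0.0]
contact_force: [0.4, 0.9, 0.5]
finger_gap: 85.4
grasp_force: 0.0
```

>>> send_rows(
  steps=[
    [[-0.3,-0.3,0],[0,0,0],1],
    [[-0.54,-0.56,0],[0,0,0],1],
    [[-0.54,-0.56,0],[0,0,0],1],
    [[-0.54,-0.56,0],[0,0,0],1],
    [[-0.54,-0.56,0],[0,0,0],1],
  ],
)

```text
clock: 13.75
tcp_pos: [401.1, -128.7, 170.4]
eef_rot: [0.0, -0.003, 1.0, -0.0]
contact_force: [-0.2, 0.0, -0.9]
finger_gap: 85.5
grasp_force: 0.0
```

```bash
cat >> h.py <<'E'
from scipy.optimize import least_squares
def ringfit(s,name,r,z,c0=None,lo=115):
    """fit the lit top-face outline of a ring: brightest connected face"""
    e=np.array(models.recognise(s,name)[0]['extent']);print(e.round(),end=' ')
    g=cv2.GaussianBlur(cv2.cvtColor(s['frame'],cv2.COLOR_RGB2GRAY),(3,3),0)
    c=back(s,(e[0]+e[2])/2,(e[1]+e[3])/2,z)[:2] if c0 is None else np.array(c0)
    th=np.linspace(0,2*np.pi,72,endpoint=False)
    G=cv2.magnitude(cv2.Sobel(g,cv2.CV_32F,1,0),cv2.Sobel(g,cv2.CV_32F,0,1))
    def score(p):
        q=np.array([proj(s,[p[0]+R*np.cos(t),p[1]+R*np.sin(t),z]) for R in r for t in th]).astype(np.float32)
        return -cv2.remap(G,q[:,0].reshape(1,-1),q[:,1].reshape(1,-1),cv2.INTER_LINEAR).mean()
    best=min(((score(c+[a,b]),a,b) for a in np.arange(-14,15,2) for b in np.arange(-14,15,2)))
    c=c+best[1:]
    best=min(((score(c+[a,b]),a,b) for a in np.arange(-2,2.1,.5) for b in np.arange(-2,2.1,.5)))
    return c+best[1:],best[0]
E
python3 - <<'E'
from h import *
w=snap('wrist');o=get_obs();print(o['tcp_pos'],o['eef_rot'])
print(ringfit(w,'large_ring',[32,15],22))
t=snap('top');print(ringfit(t,'large_ring',[32,15],22))
cv2.imwrite('pics/w6.png',cv2.cvtColor(np.hstack([cv2.resize(w['frame'],(480,360)),cv2.resize(t['frame'][120:240,190:296],(318,360))]),cv2.COLOR_RGB2BGR))
E
```

```text
[ 401.16789851 -128.47085218  170.26963278] [ 2.23659549e-04 -3.36389629e-03  9.99994317e-01  1.07155815e-05]
[224. 180. 281. 239.] (array([ 438.07069699, -131.39852605]), np.float32(-143.22116))
[293. 198. 313. 217.] (array([ 439.98409281, -131.79181307]), np.float32(-166.03084))
```

View pics/w6.png

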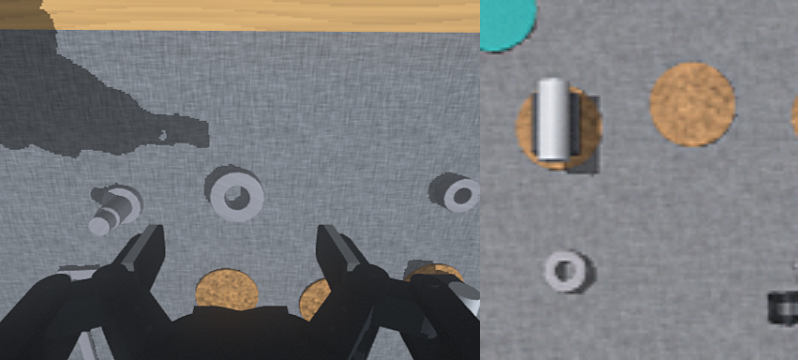

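The rod lies in the V-block on the left pad, and the large ring is near (439.5,-131.5). Next I grasp the ring.

>>> send_rows(
  steps=[
    [[0.322,-0.028,-0.2],[0,0,0],1],
    [[0.322,-0.028,-0.5],[0,0,0],1],
    [[0.322,-0.028,-0.8],[0,0,0],1],
    [[0.322,-0.028,-0.8],[0,0,0],1],
    [[0.322,-0.028,-0.8],[0,0,0],1],
  ],
)

```text
clock: 14.45
tcp_pos: [439.0, -132.1, 74.6]
eef_rot: [-0.0, -0.003, 1.0, 0.0]
contact_force: [1.5, 0.9, 0.6]
finger_gap: 85.4
grasp_force: 0.0
```

>>> send_rows(
  steps=[
    [[0,0,-0.3],[0,0,0],1],
    [[0,0,-0.535],[0,0,0],1],
    [[0,0,-0.535],[0,0,0],1],
    [[0,0,-0.535],[0,0,0],1],
    [[0,0,-0.535],[0,0,0],-1],
    [[0,0,-0.535],[0,0,0],-1],
    [[0,0,-0.535],[0,0,0],-1],
    [[0,0,-0.535],[0,0,0],-1],
  ],
)

```text
clock: 15.25
tcp_pos: [440.1, -132.9, 11.9]
eef_rot: [0.002, -0.003, 1.0, -0.001]
contact_force: [-2.9, 3.7, 22.1]
finger_gap: 61.7
grasp_force: 49.0
```

>>> send_rows(
  steps=[
    [[0,0,0],[0,0,0],-1],
    [[0,0,0.2],[0,0,0],-1],
    [[0,0,0.4],[0,0,0],-1],
    [[0,0,0.6],[0,0,0],-1],
    [[0,0,0.6],[0,0,0],-1],
    [[0,0,0.6],[0,0,0],-1],
  ],
)

```text
clock: 15.85
tcp_pos: [439.1, -132.6, 82.1]
eef_rot: [0.001, -0.003, 1.0, -0.0]
contact_force: [-1.3, 0.4, -5.5]
finger_gap: 61.4
grasp_force: 60.1
```

```bash
python3 - <<'E'
from h import *
w=snap('wrist');o=get_obs();T=o['tcp_pos'];print(T,o['eef_rot'],o['contact_force'])
for dz in(8,12,16): print(ringfit(w,'large_ring',[32,15],T[2]+dz,T[:2]))
zoom(w,130,130,380,370,2.4,'w7.png')
E
```

```text
[ 438.6579784  -132.32075048   81.45925167] [-1.30595298e-04 -2.69081383e-03  9.99996370e-01  4.99015145e-05] [-8.01757189e-03  2.32126407e-03 -5.31449510e+00]
[198. 188. 317. 309.] (array([ 438.6579784 , -131.32075048]), np.float32(-105.59274))
[198. 188. 317. 309.] (array([ 436.1579784 , -131.32075048]), np.float32(-88.76674))
[198. 188. 317. 309.] (array([ 433.6579784 , -131.32075048]), np.float32(-67.61382))
```

>>> send_rows(
  steps=[
    [[0.2,0.2,0],[0,0,0],-1],
    [[0.4,0.4,0],[0,0,0],-1],
    [[0.6,0.6,0],[0,0,0],-1],
    [[0.75,0.6,0],[0,0,0],-1],
    [[0.75,0.6,0],[0,0,0],-1],
  ],
)

```text
clock: 16.55
tcp_pos: [530.7, -59.9, 80.9]
eef_rot: [-0.0, -0.004, 1.0, 0.0]
contact_force: [0.5, 0.4, -3.7]
finger_gap: 61.4
grasp_force: 60.1
```

>>> send_rows(
  steps=[
    [[0.2,0.2,0],[0,0,0],-1],
    [[0.4,0.4,0],[0,0,0],-1],
    [[0.6,0.517,0],[0,0,0],-1],
    [[0.675,0.517,0],[0,0,0],-1],
    [[0.675,0.517,-0.2],[0,0,0],-1],
    [[0.675,0.517,-0.3],[0,0,0],-1],
    [[0.675,0.517,-0.3],[0,0,0],-1],
    [[0.675,0.517,-0.3],[0,0,0],-1],
  ],
)

```text
clock: 17.35
tcp_pos: [609.4, 1.1, 45.9]
eef_rot: [-0.0, -0.002, 1.0, 0.0]
contact_force: [0.4, -0.2, -3.7]
finger_gap: 61.3
grasp_force: 60.0
```

```bash
cat >> h.py <<'E'
def padfit(s,c0):
    "pad centre (wrist frame) from the rim boundary visible on the side of the camera"
    f=cv2.cvtColor(s['frame'],cv2.COLOR_RGB2HSV);m=((f[...,0]<22)&(f[...,1]>70)).astype(np.uint8)
    m=cv2.morphologyEx(m,cv2.MORPH_OPEN,np.ones((3,3)));P=[]
    for t in np.radians(np.arange(100,261,4)):
        for R in np.arange(60,30,-.5):
            u,v=proj(s,[c0[0]+R*np.cos(t),c0[1]+R*np.sin(t),4])
            if 0<=u<511 and 0<=v<383 and m[int(round(v)),int(round(u))]: P.append([c0[0]+R*np.cos(t),c0[1]+R*np.sin(t)]);break
    P=np.array(P);r=least_squares(lambda p:np.hypot(*(P-p).T)-45,c0,loss='soft_l1')
    return r.x,len(P),np.abs(r.fun).mean()
E
python3 - <<'E'
from h import *
w=snap('wrist');o=get_obs();T=o['tcp_pos'];print(T,o['eef_rot'],o['contact_force'])
for dz in(4,6,8,10,12): print(dz,ringfit(w,'large_ring',[32,15],T[2]+dz,T[:2]))
print(padfit(w,[610.,1.4]))
zoom(w,130,130,380,370,2.4,'w7.png')
E
```

```text
[609.90019551   1.16717421  46.46099618] [ 1.48183735e-04 -2.43992287e-03  9.99997011e-01 -5.16668213e-05] [ 1.53832519 -0.94221338 -4.59877438]Traceback (most recent call last):
  File "<stdin>", line 3, in <module>
  File "h.py", line 17, in ringfit
    e=np.array(models.recognise(s,name)[0]['extent']);print(e.round(),end=' ')
               ~~~~~~~~~~~~~~~~~~~~~~~~^^^
IndexError: list index out of range
```

View pics/w7.png

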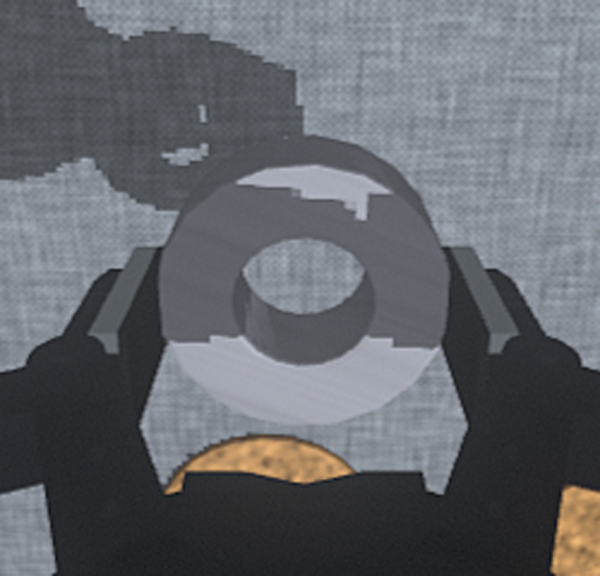

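That picture (the earlier one, at the lift) shows the ring held level with its rim from x=160 to 448. I'll fix the fit and measure over the pad.

```bash
sed -i "s/^    e=np.array(models.recognise(s,name)\[0\]\['extent'\]).*/    e=np.array(models.recognise(s,name)[0]['extent']) if c0 is None else None/" h.py
python3 - <<'E'
from h import *
w=snap('wrist');o=get_obs();T=o['tcp_pos'];print(T)
for dz in(2,4,6,8,10,12): print(dz,ringfit(w,'large_ring',[32,15],T[2]+dz,T[:2]))
print(padfit(w,[610.,1.4]))
E
```

```text
[610.25042308   1.27502082  46.71339449]
2 (array([614.25042308,   2.27502082]), np.float32(-74.35684))
4 (array([612.25042308,   2.27502082]), np.float32(-80.10495))
6 (array([610.25042308,   2.27502082]), np.float32(-94.46412))
8 (array([609.25042308,   2.27502082]), np.float32(-99.493095))
10 (array([608.25042308,   2.27502082]), np.float32(-85.941666))
12 (array([606.75042308,   2.27502082]), np.float32(-71.52695))
(array([608.91913761,   3.00313954]), 41, np.float64(0.4342473478653647))
```

>>> send_rows(
  steps=[
    [[-0.004,0.006,-0.1],[0,0,0],-1],
    [[-0.004,0.006,-0.18],[0,0,0],-1],
    [[-0.004,0.006,-0.22],[0,0,0],-1],
    [[-0.004,0.006,-0.24],[0,0,0],-1],
    [[-0.004,0.006,-0.24],[0,0,0],-1],
    [[-0.004,0.006,-0.24],[0,0,0],-1],
  ],
)

```text
clock: 18.1
tcp_pos: [609.7, 2.3, 17.1]
eef_rot: [0.0, -0.003, 1.0, -0.0]
contact_force: [0.3, -0.1, -4.2]
finger_gap: 61.5
grasp_force: 60.1
```

>>> send_rows(
  steps=[
    [[0,0,-0.01],[0,0,0],-1],
    [[0,0,-0.02],[0,0,0],-1],
    [[0,0,-0.02],[0,0,0],-1],
  ],
)

```text
clock: 18.4
tcp_pos: [609.8, 2.2, 16.1]
eef_rot: [0.001, -0.003, 1.0, -0.0]
contact_force: [-6.2, 1.5, 16.4]
finger_gap: 61.7
grasp_force: 62.1
```

>>> send_rows(
  steps=[
    [[0,0,0],[0,0,0],0.5],
    [[0,0,0],[0,0,0],1],
    [[0,0,0],[0,0,0],1],
    [[0,0,0.1],[0,0,0],1],
    [[0,0,0.4],[0,0,0],1],
    [[0,0,0.8],[0,0,0],1],
    [[-0.2,0,1],[0,0,0],1],
    [[-0.5,0,1],[0,0,0],1],
  ],
)

```text
clock: 19.2
tcp_pos: [551.8, 1.9, 138.6]
eef_rot: [0.003, -0.003, 1.0, -0.001]
contact_force: [0.2, 0.1, 0.0]
finger_gap: 85.1
grasp_force: 0.0
```

>>> send_rows(
  steps=[
    [[-0.3,0.3,0.1],[0,0,0],1],
    [[-0.6,0.6,0.3],[0,0,0],1],
    [[-0.9,0.9,0.3],[0,0,0],1],
    [[-0.9,0.9,0.3],[0,0,0],1],
  ],
)

```text
clock: 19.6
tcp_pos: [438.4, 112.6, 172.3]
eef_rot: [0.0, -0.004, 1.0, 0.0]
contact_force: [-0.1, -0.6, -0.3]
finger_gap: 85.4
grasp_force: 0.0
```

>>> send_rows(
  steps=[
    [[-0.37,0.18,0],[0,0,0],1],
    [[-0.37,0.18,0],[0,0,0],1],
    [[-0.37,0.18,0],[0,0,0],1],
    [[-0.37,0.18,0],[0,0,0],1],
    [[-0.37,0.18,0],[0,0,0],1],
  ],
)

```text
clock: 20.1
tcp_pos: [398.0, 131.5, 170.7]
eef_rot: [0.0, -0.002, 1.0, -0.0]
contact_force: [0.5, 0.6, 0.0]
finger_gap: 85.5
grasp_force: 0.0
```

```bash
python3 - <<'E'
from h import *
w=snap('wrist');o=get_obs();print(o['tcp_pos'],o['eef_rot'])
print(ringfit(w,'small_ring',[22,10],18))
t=snap('top');print('top',ringfit(t,'small_ring',[22,10],18,[436,131]))
print('large',ringfit(t,'large_ring',[32,15],26,[610,2]))
E
```

```text
[397.87226019 131.53166362 170.63643322] [ 1.47665384e-05 -2.24457523e-03  9.99997481e-01  1.07305878e-05]
(array([435.66530178, 135.51162591]), np.float32(-142.71802))
top (array([442.5, 115.5]), np.float32(-156.22923))
large (array([610.5,   2.5]), np.float32(-176.58173))
```

>>> send_rows(
  steps=[
    [[0.32,0.026,-0.2],[0,0,0],1],
    [[0.32,0.026,-0.5],[0,0,0],1],
    [[0.32,0.026,-0.75],[0,0,0],1],
    [[0.32,0.026,-0.75],[0,0,0],1],
    [[0.32,0.026,-0.75],[0,0,0],1],
  ],
)

```text
clock: 20.75
tcp_pos: [435.6, 134.9, 81.1]
eef_rot: [-0.0, -0.003, 1.0, -0.0]
contact_force: [1.5, 0.5, 0.6]
finger_gap: 85.2
grasp_force: 0.0
```

```bash
python3 - <<'E'
from h import *
w=snap('wrist');o=get_obs();print(o['tcp_pos'])
r=models.recognise(w,'small_ring');print(r[:2])
e=r[0]['extent'] if r else [0]*4;print(back(w,(e[0]+e[2])/2,(e[1]+e[3])/2,12))
print(ringfit(w,'small_ring',[22,10],18,[436,135]))
E
```

```text
[436.12532967 134.99471254  81.80830312]
[{'extent': [230.7, 177.7, 284.3, 234.2], 'conf': 0.9}]
[436.12156886 137.01068941  12.        ]
(array([435.5, 135.5]), np.float32(-99.49389))
```

>>> send_rows(
  steps=[
    [[0,0,-0.3],[0,0,0],1],
    [[0,0,-0.58],[0,0,0],1],
    [[0,0,-0.58],[0,0,0],1],
    [[0,0,-0.58],[0,0,0],1],
    [[0,0,-0.58],[0,0,0],-1],
    [[0,0,-0.58],[0,0,0],-1],
    [[0,0,-0.58],[0,0,0],-1],
    [[0,0,-0.58],[0,0,0],-1],
  ],
)

```text
clock: 21.65
tcp_pos: [436.2, 135.1, 12.3]
eef_rot: [0.001, -0.003, 1.0, 0.0]
contact_force: [-4.3, 0.2, 19.1]
finger_gap: 41.3
grasp_force: 48.0
```

>>> send_rows(
  steps=[
    [[0,0,0],[0,0,0],-1],
    [[0,0,0],[0,0,0],-1],
    [[0,0,0.2],[0,0,0],-1],
    [[0,0,0.5],[0,0,0],-1],
    [[0,0,0.8],[0,0,0],-1],
    [[0,0,0.8],[0,0,0],-1],
    [[0,0,0.8],[0,0,0],-1],
  ],
)

```text
clock: 22.35
tcp_pos: [435.8, 135.0, 107.5]
eef_rot: [0.001, -0.003, 1.0, 0.0]
contact_force: [-0.4, 0.1, -1.2]
finger_gap: 41.4
grasp_force: 53.2
```

```bash
python3 - <<'E'
from h import *
w=snap('wrist');o=get_obs();T=o['tcp_pos'];print(T,o['contact_force'])
for dz in(3,5,7,9): print(dz,ringfit(w,'small_ring',[22,10],T[2]+dz,T[:2]))
E
```

```text
[435.18763388 134.98423374 106.63750507] [ 0.32019476  0.88782992 -1.52459974]
3 (array([436.68763388, 135.98423374]), np.float32(-100.68326))
5 (array([435.68763388, 135.98423374]), np.float32(-95.825134))
7 (array([434.68763388, 136.48423374]), np.float32(-88.203766))
9 (array([433.18763388, 135.98423374]), np.float32(-84.39369))
```

>>> send_rows(
  steps=[
    [[0.2,-0.2,0],[0,0,0],-1],
    [[0.4,-0.4,0],[0,0,0],-1],
    [[0.6,-0.6,0],[0,0,0],-1],
    [[0.7,-0.6,0],[0,0,0],-1],
    [[0.7,-0.6,0],[0,0,0],-1],
  ],
)

```text
clock: 22.9
tcp_pos: [520.0, 62.6, 105.6]
eef_rot: [-0.001, -0.002, 1.0, 0.0]
contact_force: [-0.6, 0.4, -1.6]
finger_gap: 41.4
grasp_force: 53.1
```

>>> send_rows(
  steps=[
    [[0.2,-0.2,0],[0,0,0],-1],
    [[0.4,-0.4,0],[0,0,0],-1],
    [[0.6,-0.505,0],[0,0,0],-1],
    [[0.729,-0.505,0],[0,0,0],-1],
    [[0.729,-0.505,-0.2],[0,0,0],-1],
    [[0.729,-0.505,-0.3],[0,0,0],-1],
    [[0.729,-0.505,-0.3],[0,0,0],-1],
    [[0.729,-0.505,-0.3],[0,0,0],-1],
  ],
)

```text
clock: 23.7
tcp_pos: [606.2, 2.9, 71.1]
eef_rot: [-0.001, -0.003, 1.0, 0.0]
contact_force: [0.1, -0.3, -1.6]
finger_gap: 41.4
grasp_force: 53.1
```

```bash
python3 - <<'E'
from h import *
w=snap('wrist');o=get_obs();T=o['tcp_pos'];print(T,o['contact_force'])
for dz in(2,3,4,5,6): print(dz,ringfit(w,'small_ring',[22,10],T[2]+dz,T[:2]))
print('large',ringfit(w,'large_ring',[32],26,[609,3]))
print(padfit(w,[609.,3]))
zoom(w,150,130,370,340,2.8,'w8.png')
E
```

```text
[606.73670491   2.76884006  71.63391698] [ 0.13845104  0.4640775  -0.66048013]
2 (array([607.23670491,   3.76884006]), np.float32(-98.406456))
3 (array([606.73670491,   3.76884006]), np.float32(-97.21407))
4 (array([606.23670491,   4.26884006]), np.float32(-94.6134))
5 (array([605.73670491,   3.76884006]), np.float32(-91.390594))
6 (array([604.73670491,   4.26884006]), np.float32(-88.51726))
large (array([603.,   1.]), np.float32(-78.0027))
(array([609.07175869,   2.94976448]), 41, np.float64(0.4032996759380029))
```

View pics/w8.png

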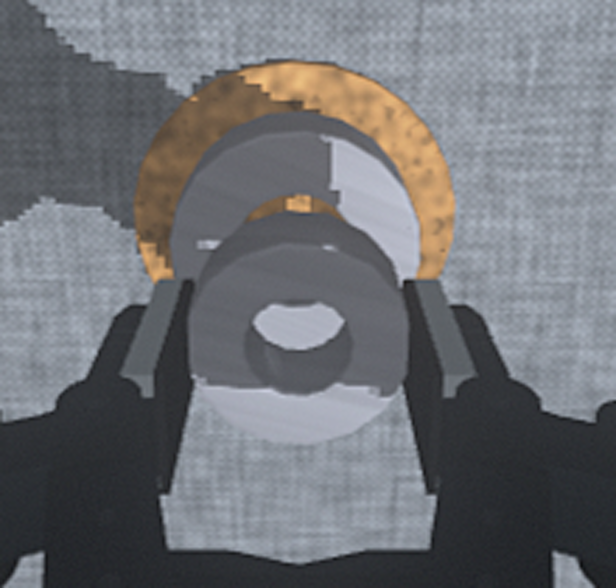

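```bash
python3 - <<'E'
from h import *
w=snap('wrist');T=get_obs()['tcp_pos'];print(T)
P=lambda L,z:np.array([back(w,150+a/2.8,130+b/2.8,z)[:2] for a,b in L])
def fit(L,R,z0,fz=False):
    f=lambda p:np.hypot(*(P(L,p[2] if fz else z0)-p[:2]).T)-R
    r=least_squares(f,[*T[:2],z0]);return r.x.round(2),r.fun.round(1)
print('large',fit([(171,245),(420,245),(295,131)],32,26))
for fz in(0,1): print('small',fit([(189,325),(409,325),(299,443),(299,246)],22,T[2]+4,fz))
print('small hole',fit([(246,345),(353,345),(299,392),(299,301)],10,T[2]+4))
E
```

```text
[607.01425129   2.67232048  71.8680013 ]
large (array([609.62,   3.43,  26.  ]), array([-0.7, -0.7,  0.1]))
small (array([607.07,   4.16,  75.87]), array([-0.7, -0.7, -1.1, -0.7]))
small (array([609.92,   4.19,  70.74]), array([ 0.1,  0.1, -0.1, -0.1]))
small hole (array([606.6 ,   4.26,  75.87]), array([ 0.1,  0.1, -0.2, -0.3]))
```

>>> send_rows(
  steps=[
    [[0.0125,-0.007,-0.1],[0,0,0],-1],
    [[0.0125,-0.007,-0.2],[0,0,0],-1],
    [[0.0125,-0.007,-0.24],[0,0,0],-1],
    [[0.0125,-0.007,-0.24],[0,0,0],-1],
    [[0.0125,-0.007,-0.24],[0,0,0],-1],
  ],
)

```text
clock: 24.3
tcp_pos: [608.4, 1.5, 42.2]
eef_rot: [-0.0, -0.003, 1.0, 0.0]
contact_force: [-0.3, -0.7, -0.8]
finger_gap: 41.0
grasp_force: 53.1
```

```bash
python3 - <<'E'
from h import *
w=snap('wrist');o=get_obs();T=o['tcp_pos'];print(T,o['contact_force'])
for dz in(2,4,6): print(dz,ringfit(w,'',[22,10],T[2]+dz,T[:2]))
for z in(22,24,26): print('large',z,ringfit(w,'',[32],z,[609.5,3.4]))
zoom(w,150,130,370,340,2.8,'w9.png')
E
```

```text
[608.60930212   1.55496861  42.41057152] [-0.29711551  0.85686546 -0.51492229]
2 (array([609.60930212,   2.55496861]), np.float32(-76.13574))
4 (array([608.60930212,   2.55496861]), np.float32(-71.212006))
6 (array([607.10930212,   2.55496861]), np.float32(-65.603775))
large 22 (array([609.5,   3.4]), np.float32(-76.25384))
large 24 (array([ 6.01e+02, -6.00e-01]), np.float32(-83.57141))
large 26 (array([599.5,  -5.1]), np.float32(-83.85754))
```

View pics/w9.png

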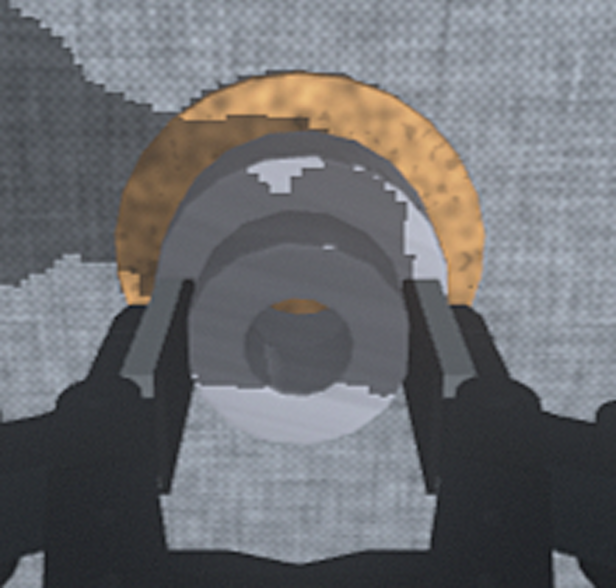

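```bash
python3 - <<'E'
from h import *
w=snap('wrist');T=get_obs()['tcp_pos']
B=lambda a,b,z:back(w,150+a/2.8,130+b/2.8,z)[:2]
for bias in(0,-3):
    for zb in(29,30.5): print(bias,zb,'dx',B(299,211,zb+bias)[0]-B(302,156,26+bias)[0]-10,'large y',(B(155,285,26+bias)+B(449,285,26+bias))[1]/2,'width',B(449,285,26+bias)[1]-B(155,285,26+bias)[1],'small y',(B(189,325,zb+18+bias)+B(409,325,zb+18+bias))[1]/2)
E
```

```text
0 29 dx 0.7558398469502663 large y 3.603776505399125 width 62.79893065863777 small y 2.896887060681612
0 30.5 dx 0.1862243796833809 large y 3.603776505399125 width 62.79893065863777 small y 2.88924574274135
-3 29 dx 0.9924405286174078 large y 3.6309917604815034 width 64.04804216665272 small y 2.9121696965621364
-3 30.5 dx 0.42282506135052245 large y 3.6309917604815034 width 64.04804216665272 small y 2.904528378621876
```

The last picture shows the small ring over the large one. It is +0.5 mm in x and -0.7 mm in y off centre, so I trim that and set it down.

>>> send_rows(
  steps=[
    [[-0.004,0.006,-0.02],[0,0,0],-1],
    [[-0.004,0.006,-0.03],[0,0,0],-1],
    [[-0.004,0.006,-0.035],[0,0,0],-1],
    [[-0.004,0.006,-0.035],[0,0,0],-1],
  ],
)

```text
clock: 24.8
tcp_pos: [608.0, 2.4, 38.5]
eef_rot: [0.0, -0.003, 1.0, 0.0]
contact_force: [-3.3, 0.4, 6.0]
finger_gap: 41.2
grasp_force: 53.8
```

>>> send_rows(
  steps=[
    [[0,0,0],[0,0,0],0.3],
    [[0,0,0],[0,0,0],1],
    [[0,0,0],[0,0,0],1],
    [[0,0,0.1],[0,0,0],1],
    [[0,0,0.4],[0,0,0],1],
    [[0,0,0.8],[0,0,0],1],
    [[-0.2,-0.2,1],[0,0,0],1],
    [[-0.5,-0.5,1],[0,0,0],1],
  ],
)

```text
clock: 25.6
tcp_pos: [550.7, -57.2, 162.1]
eef_rot: [0.003, -0.004, 1.0, -0.001]
contact_force: [-0.4, -1.1, -0.8]
finger_gap: 85.3
grasp_force: 0.0
```

>>> send_rows(
  steps=[
    [[-0.3,-0.4,0.1],[0,0,0],1],
    [[-0.5,-0.7,0.25],[0,0,0],1],
    [[-0.7,-1,0.25],[0,0,0],1],
    [[-0.7,-1,0.25],[0,0,0],1],
  ],
)

```text
clock: 26.0
tcp_pos: [462.4, -181.0, 189.7]
eef_rot: [0.001, -0.0, 1.0, -0.001]
contact_force: [1.0, 0.4, -0.0]
finger_gap: 85.5
grasp_force: 0.0
```

>>> send_rows(
  steps=[
    [[-0.3,-0.4,0],[0,0,0],1],
    [[-0.45,-0.7,0],[0,0,0],1],
    [[-0.45,-0.7,0],[0,0,0],1],
    [[-0.45,-0.7,0],[0,0,0],1],
    [[-0.45,-0.7,0],[0,0,0],1],
  ],
)

```text
clock: 26.5
tcp_pos: [411.0, -260.4, 188.4]
eef_rot: [0.0, -0.003, 1.0, 0.0]
contact_force: [0.2, 0.4, -0.4]
finger_gap: 84.9
grasp_force: 0.0
```

```bash
python3 - <<'E'
from h import *
w=snap('wrist');o=get_obs();print(o['tcp_pos'],o['eef_rot'])
for r in models.recognise(w,'plug')[:2]:
    e=np.array(r['extent']);print(e,r['conf'],back(w,(e[0]+e[2])/2,(e[1]+e[3])/2,30))
c=[450.,-262]
print('foot',ringfit(w,'',[24],12,c),'nose',ringfit(w,'',[11],64,c),'both nose z62',ringfit(w,'',[11],62,c))
t=snap('top');print('top: small',ringfit(t,'',[22,10],44,[609,3]),'large',ringfit(t,'',[32],26,[609,3]))
for n,z in(('small_ring',35),('large_ring',15),('v_block',30),('rod',48)):
    for r in models.recognise(t,n)[:2]:
        e=np.array(r['extent']);print(n,e,r['conf'],back(t,(e[0]+e[2])/2,(e[1]+e[3])/2,z).round(1))
E
```

```text
[ 411.19205054 -260.11013181  188.29068326] [ 1.01994664e-04 -3.39217424e-03  9.99994240e-01  4.26535702e-05]
[225.6 187.2 266.1 234.8] 0.81 [ 451.99342405 -270.71351329   30.        ]
foot (array([ 454., -274.]), np.float32(-92.116066)) nose (array([ 453.5, -273.5]), np.float32(-116.12299)) both nose z62 (array([ 454.5, -273.5]), np.float32(-120.01413))
top: small (array([609.,   3.]), np.float32(-182.35362)) large (array([610.5,   1.5]), np.float32(-122.39518))
small_ring [361.2 109.8 386.1 170.9] 0.45 [ 643.4 -345.5   35. ]
large_ring [251.3 151.1 268.4 166.2] 0.46 [593.9   3.6  15. ]
large_ring [126.5  85.1 158.3 150.4] 0.18 [726.5 367.9  15. ]
rod [210.4 146.  219.4 174.2] 0.71 [585.9 139.3  48. ]
rod [128.   81.8 155.  147.4] 0.43 [727.2 360.6  48. ]
```

>>> send_rows(
  steps=[
    [[0.365,-0.115,-0.2],[0,0,0],1],
    [[0.365,-0.115,-0.5],[0,0,0],1],
    [[0.365,-0.115,-0.6],[0,0,0],1],
    [[0.365,-0.115,-0.6],[0,0,0],1],
  ],
)

```text
clock: 27.25
tcp_pos: [453.8, -273.9, 114.3]
eef_rot: [-0.001, -0.003, 1.0, 0.001]
contact_force: [-0.8, 0.2, 0.8]
finger_gap: 85.3
grasp_force: 0.0
```

```bash
python3 - <<'E'
from h import *
w=snap('wrist');o=get_obs();print(o['tcp_pos'],o['eef_rot'])
for r in models.recognise(w,'plug')[:2]:
    e=np.array(r['extent']);print(e,r['conf'],back(w,(e[0]+e[2])/2,(e[1]+e[3])/2,30))
c=[454.,-272]
print('foot',ringfit(w,'',[24],12,c),'nose',ringfit(w,'',[11],64,c),'nose z61',ringfit(w,'',[11],61,c))
E
```

```text
[ 454.23709608 -274.46451488  115.69237894] [-5.73264718e-04 -2.84196578e-03  9.99995689e-01  4.64860040e-04]
[231.1 165.5 285.4 227.9] 0.92 [ 451.75195391 -270.91871933   30.        ]
foot (array([ 454., -274.]), np.float32(-75.836586)) nose (array([ 441. , -272.5]), np.float32(-84.78772)) nose z61 (array([ 442., -272.]), np.float32(-85.04679))
```

>>> send_rows(
  steps=[
    [[0,0,-0.3],[0,0,0],1],
    [[0,0,-0.6],[0,0,0],1],
    [[0,0,-0.745],[0,0,0],1],
    [[0,0,-0.745],[0,0,0],1],
    [[0,0,-0.745],[0,0,0],-1],
    [[0,0,-0.745],[0,0,0],-1],
    [[0,0,-0.745],[0,0,0],-1],
    [[0,0,-0.745],[0,0,0],-1],
  ],
)

```text
clock: 28.15
tcp_pos: [454.8, -275.1, 27.5]
eef_rot: [0.001, -0.003, 1.0, -0.0]
contact_force: [0.5, 10.4, 10.1]
finger_gap: 28.4
grasp_force: 6.5
```

>>> send_rows(
  steps=[
    [[0,0,0],[0,0,0],-1],
    [[0,0,0],[0,0,0],-1],
    [[0,0,0],[0,0,0],-1],
    [[0,0,0.1],[0,0,0],-1],
    [[0,0,0.4],[0,0,0],-1],
    [[0,0,0.5],[0,0,0],-1],
    [[0,0,0.5],[0,0,0],-1],
  ],
)

```text
clock: 28.85
tcp_pos: [455.2, -275.5, 88.3]
eef_rot: [0.001, -0.003, 1.0, -0.001]
contact_force: [0.8, 0.1, -4.0]
finger_gap: 26.3
grasp_force: 50.3
```

```bash
python3 - <<'E'
from h import *
w=snap('wrist');o=get_obs();T=o['tcp_pos'];print(T,o['eef_rot'],o['contact_force'])
for z in(-15,-17,-19): print('foot',z,ringfit(w,'',[24],T[2]+z,T[:2]),'nose',ringfit(w,'',[11],T[2]+z+52,T[:2]))
E
```

```text
[ 454.6363849  -275.03783468   86.99842132] [ 4.44989195e-04 -2.68082508e-03  9.99996230e-01 -3.94054089e-04] [ 0.08579644 -0.30183096 -4.12241921]
foot -15 (array([ 454.6363849 , -274.53783468]), np.float32(-69.54324)) nose (array([ 466.1363849 , -279.03783468]), np.float32(-88.67241))
foot -17 (array([ 455.1363849 , -274.53783468]), np.float32(-67.58016)) nose (array([ 465.1363849 , -279.03783468]), np.float32(-95.03694))
foot -19 (array([ 452.6363849 , -274.53783468]), np.float32(-69.05124)) nose (array([ 467.1363849 , -279.03783468]), np.float32(-95.969345))
```

>>> send_rows(
  steps=[
    [[0.2,0.2,0],[0,0,0],-1],
    [[0.4,0.4,0],[0,0,0],-1],
    [[0.6,0.55,0],[0,0,0],-1],
    [[0.6,0.55,0],[0,0,0],-1],
  ],
)

```text
clock: 29.3
tcp_pos: [528.0, -206.6, 85.1]
eef_rot: [-0.0, -0.004, 1.0, 0.001]
contact_force: [-0.1, -0.4, -2.7]
finger_gap: 26.4
grasp_force: 50.4
```

>>> send_rows(
  steps=[
    [[0.2,0.2,0],[0,0,0],-1],
    [[0.4,0.4,0],[0,0,0],-1],
    [[0.58,0.517,0],[0,0,0],-1],
    [[0.58,0.517,0],[0,0,0],-1],
    [[0.58,0.517,-0.2],[0,0,0],-1],
    [[0.58,0.517,-0.29],[0,0,0],-1],
    [[0.58,0.517,-0.29],[0,0,0],-1],
    [[0.58,0.517,-0.29],[0,0,0],-1],
  ],
)

```text
clock: 30.1
tcp_pos: [595.6, -147.2, 51.8]
eef_rot: [-0.0, -0.002, 1.0, 0.0]
contact_force: [0.8, -0.3, -3.7]
finger_gap: 26.7
grasp_force: 50.4
```

```bash
python3 - <<'E'
from h import *
w=snap('wrist');o=get_obs();T=o['tcp_pos'];print(T,o['eef_rot'],o['contact_force'])
for z in(-15,-17,-19): print('foot',z,ringfit(w,'',[24],T[2]+z,T[:2]))
print(padfit(w,[596.7,-146.]))
# foot near edge along the centre column: grey-vs-cork boundary
f=cv2.cvtColor(w['frame'],cv2.COLOR_RGB2HSV)
for X in(-6,0,6):
    c=int(round(proj(w,[T[0]-24,T[1]+X,T[2]-20])[0]))
    print(c,[(r,int(f[r,c,1]),int(f[r,c,2])) for r in range(150,226,3)])
E
```

```text
[ 596.03112953 -147.24283808   52.32690952] [ 1.49696973e-04 -2.45809100e-03  9.99996966e-01 -6.57592739e-05] [ 0.45489577 -0.32346427 -3.67313348]
foot -15 (array([ 584.03112953, -153.24283808]), np.float32(-58.934273))
foot -17 (array([ 584.53112953, -153.24283808]), np.float32(-59.766655))
foot -19 (array([ 585.03112953, -152.74283808]), np.float32(-61.65773))
(array([ 595.67070107, -145.73035935]), 41, np.float64(0.39924094494884915))
244 [(150, 21, 149), (153, 19, 134), (156, 121, 194), (159, 119, 228), (162, 117, 226), (165, 122, 214), (168, 96, 111), (171, 107, 133), (174, 106, 130), (177, 107, 126), (180, 110, 123), (183, 112, 128), (186, 110, 127), (189, 105, 117), (192, 105, 109), (195, 14, 92), (198, 6, 88), (201, 12, 110), (204, 12, 105), (207, 14, 106), (210, 12, 106), (213, 15, 105), (216, 14, 107), (219, 14, 90), (222, 14, 91), (225, 14, 92)]
254 [(150, 24, 141), (153, 119, 165), (156, 119, 220), (159, 120, 202), (162, 119, 206), (165, 121, 196), (168, 111, 158), (171, 102, 113), (174, 102, 122), (177, 103, 114), (180, 99, 106), (183, 104, 110), (186, 101, 116), (189, 101, 109), (192, 14, 92), (195, 8, 91), (198, 14, 113), (201, 14, 108), (204, 10, 106), (207, 12, 108), (210, 12, 110), (213, 16, 111), (216, 9, 89), (219, 8, 90), (222, 11, 91), (225, 17, 92)]
265 [(150, 22, 164), (153, 104, 108), (156, 120, 215), (159, 121, 213), (162, 117, 198), (165, 119, 195), (168, 114, 161), (171, 118, 177), (174, 120, 199), (177, 123, 206), (180, 121, 189), (183, 121, 196), (186, 123, 195), (189, 100, 107), (192, 102, 122), (195, 8, 93), (198, 11, 96), (201, 10, 107), (204, 10, 107), (207, 12, 107), (210, 10, 106), (213, 12, 107), (216, 8, 90), (219, 11, 90), (222, 11, 90), (225, 11, 91)]
```

```bash
python3 - <<'E'
from h import *
w=snap('wrist');o=get_obs();T=o['tcp_pos'];print(T)
s=cv2.cvtColor(w['frame'],cv2.COLOR_RGB2HSV)[...,1]
for zb in(T[2]-27.3,T[2]-30):
    P=[]
    for c in range(228,286,2):
        r=np.where(s[165:235,c]<50)[0]
        if len(r): P.append(back(w,c,165+r[0]-.5,zb)[:2])
    P=np.array(P);r=least_squares(lambda p:np.hypot(*(P-p).T)-24,T[:2],loss='soft_l1',f_scale=.5)
    print(r.x,r.fun.round(1))
E
```

```text
[ 596.22071473 -147.23940494   52.54191369]
[ 595.32876242 -146.41438905] [ 0.2 -0.2  0.  -0.2 -0.3  0.2  0.3 -0.2  0.  -0.3  0.  -0.2  0.3  0.2
  0.2  0.2 -0.3 -0.1  0.1  0.4  0.1 -0.1 -0.2 -0.2 -0.2 -0.   0.2  0.
 -0. ]
[ 596.16311122 -146.4058591 ] [ 0.3 -0.1  0.1 -0.2 -0.3  0.2  0.3 -0.2  0.  -0.3  0.  -0.2  0.3  0.2
  0.2  0.2 -0.3 -0.2  0.1  0.4  0.1 -0.1 -0.2 -0.2 -0.2 -0.   0.2  0.1
  0.1]
```

>>> send_rows(
  steps=[
    [[0,0.006,-0.08],[0,0,0],-1],
    [[0,0.006,-0.14],[0,0,0],-1],
    [[0,0.006,-0.17],[0,0,0],-1],
    [[0,0.006,-0.175],[0,0,0],-1],
    [[0,0.006,-0.175],[0,0,0],-1],
  ],
)

```text
clock: 30.7
tcp_pos: [595.7, -146.0, 31.7]
eef_rot: [0.0, -0.003, 1.0, -0.0]
contact_force: [-8.0, 2.2, 15.4]
finger_gap: 26.3
grasp_force: 52.6
```

Contact. Release, lift straight up, then check everything with the fixed cameras.

>>> send_rows(
  steps=[
    [[0,0,0],[0,0,0],0.2],
    [[0,0,0],[0,0,0],1],
    [[0,0,0],[0,0,0],1],
    [[0,0,0],[0,0,0],1],
    [[0,0,0.2],[0,0,0],1],
    [[0,0,0.6],[0,0,0],1],
    [[0,0,1],[0,0,0],1],
    [[0,0,1],[0,0,0],1],
  ],
)

```text
clock: 31.5
tcp_pos: [598.5, -147.0, 156.9]
eef_rot: [0.004, -0.003, 1.0, -0.002]
contact_force: [0.7, -0.7, -1.1]
finger_gap: 85.1
grasp_force: 0.0
```

>>> send_rows(
  steps=[
    [[-0.4,0.2,0.3],[0,0,0],1],
    [[-0.8,0.4,0.5],[0,0,0],1],
    [[-1,0.6,0.5],[0,0,0],1],
    [[-1,0.6,0.5],[0,0,0],1],
  ],
)

```text
clock: 31.9
tcp_pos: [472.7, -71.8, 212.2]
eef_rot: [0.0, -0.003, 1.0, 0.0]
contact_force: [1.2, 0.4, 0.1]
finger_gap: 85.5
grasp_force: 0.0
```

>>> send_rows(
  steps=[
    [[-0.4,0.2,0],[0,0,0],1],
    [[-0.8,0.4,0],[0,0,0],1],
    [[-1,0.6,0],[0,0,0],1],
    [[-1,0.6,0],[0,0,0],1],
    [[-1,0.6,0],[0,0,0],1],
  ],
)

```text
clock: 32.4
tcp_pos: [356.1, -1.9, 211.0]
eef_rot: [0.001, -0.003, 1.0, -0.0]
contact_force: [-0.3, -0.5, -0.6]
finger_gap: 85.4
grasp_force: 0.0
```

```bash
python3 - <<'E'
from h import *
o=get_obs();print(o['tcp_pos'],o['finger_gap'])
t=snap('top');s=snap('scene')
for n,q in(('top',t),('scene',s)):
    print(n,'small',ringfit(q,'',[22,10],44,[609,3]),'large',ringfit(q,'',[32],26,[609,3]),'foot',ringfit(q,'',[24],16,[596,-146]),'nose',ringfit(q,'',[11],68,[596,-146]))
    for X,c in(((587.5,141),0),((610,1.4),0),((596.7,-146.8),0)): print('pad',ringfit(q,'',[45],4,X))
    for nm,z in(('plug',36),('v_block',25),('rod',48),('small_ring',36),('large_ring',16)):
        for r in models.recognise(q,nm)[:1]:
            e=np.array(r['extent']);print(nm,e.round(),r['conf'],back(q,(e[0]+e[2])/2,(e[1]+e[3])/2,z).round(1)[:2])
# rod ends in the top view
g=cv2.cvtColor(t['frame'],cv2.COLOR_RGB2GRAY);m=(g>165).astype(np.uint8);M=np.zeros_like(m);M[138:182,200:232]=m[138:182,200:232]
k,l,st,ce=cv2.connectedComponentsWithStats(M);i=1+st[1:,4].argmax();print('rod',st[i],back(t,*ce[i],55),cv2.minAreaRect(np.argwhere(l==i)[:,::-1].astype(np.float32)))
E
```

```text
[356.10622055  -1.90591396 210.9980857 ] 85.37030831887405
top small (array([609.,   3.]), np.float32(-174.64987)) large (array([610.5,   1.5]), np.float32(-117.80069)) foot (array([ 593., -157.]), np.float32(-107.23173)) nose (array([ 584., -137.]), np.float32(-149.28668))
pad (array([580. , 127.5]), np.float32(-112.71926))
pad (array([620.5, -11.1]), np.float32(-66.32042))
pad (array([ 598.2, -144.3]), np.float32(-52.86236))
plug [248. 145. 275. 168.] 0.75 [5.972e+02 3.000e-01]
v_block [208. 152. 224. 173.] 0.69 [582.6 139.7]
rod [207. 147. 223. 174.] 0.53 [585.1 138.6]
small_ring [252. 149. 267. 163.] 0.47 [599.5   4.3]
large_ring [250. 149. 268. 166.] 0.44 [596.2   5. ]
scene small (array([609.,   3.]), np.float32(-113.91333)) large (array([619.5,  -9. ]), np.float32(-91.00666)) foot (array([ 592.5, -156. ]), np.float32(-85.98209)) nose (array([ 612., -151.]), np.float32(-89.27756))
pad (array([575.5, 137.5]), np.float32(-93.72301))
pad (array([607. ,   7.4]), np.float32(-45.37202))
pad (array([ 603.7, -137.8]), np.float32(-38.730614))
plug [182. 228. 203. 255.] 0.72 [ 608.9 -148.1]
v_block [288. 204. 315. 230.] 0.48 [588.6 140.2]
rod [294. 194. 313. 229.] 0.94 [587.5 144. ]
small_ring [248. 223. 258. 236.] 0.57 [606.8   6.3]
large_ring [238. 226. 266. 248.] 0.77 [614.6   2.6]
rod [209 146   8  27 185] [588.0453993  144.46655839  55.        ] ((212.5, 159.0), (26.0, 7.0), 90.0)
```

```bash
python3 - <<'E'
from h import *
s=snap('scene');t=snap('top')
th=np.linspace(0,6.28,40)
cyl=lambda x,y,L:[[x+r*np.cos(a),y+r*np.sin(a),z] for r,z in L for a in th]
O={'plug':cyl(596.7,-146.8,[(24,4),(24,16),(14,50),(11,68)]),'small_ring':cyl(609.5,2,[(22,26),(22,44)]),'large_ring':cyl(609.5,2,[(32,4),(32,26),(22,44)]),
'rod':[[587+a,141.5+16*np.cos(b),47.6+16*np.sin(b)] for a in(-40,40) for b in th]}
for n,P in O.items():
    for q in(s,t):
        p=np.array([proj(q,X) for X in P]);print(n,p.min(0).round(1),p.max(0).round(1),[(np.round(r['extent'],1).tolist(),round(r['conf'],2)) for r in models.recognise(q,n)[:2]])
E
```

```text
plug [183.9 226.4] [203.3 252.3] [([183.9, 230.3, 205.5, 253.8], 0.58), ([248.4, 222.5, 262.0, 236.7], 0.55)]
plug [300.1 149.5] [316.1 165.4] [([301.0, 149.8, 317.4, 165.3], 0.67), ([249.7, 153.9, 266.6, 165.3], 0.65)]
small_ring [243.1 221.8] [260.6 240.3] [([245.2, 223.9, 260.4, 238.3], 0.59), ([376.7, 191.2, 431.1, 258.3], 0.25)]
small_ring [253.2 144.9] [267.7 160.1] [([251.0, 149.7, 264.0, 160.4], 0.66)]
large_ring [239.3 221.8] [264.4 248.3] [([237.0, 223.0, 266.3, 245.3], 0.86)]
large_ring [250.  142.8] [270.8 164.4] [([250.7, 150.4, 268.8, 164.4], 0.5)]
rod [292.2 195.7] [313.2 227.7] [([291.0, 196.4, 312.9, 227.2], 0.92)]
rod [208.8 145.6] [219.6 173.6] [([211.0, 144.3, 222.0, 174.8], 0.58), ([363.5, 106.6, 382.8, 169.5], 0.56)]
```

The measured outlines match an upright plug, the stacked rings and the rod in its groove, and the arm is clear. I'm handing it in.

```bash
python3 -c "
from workcell import ticket
print(ticket.sign_off())"
```

```text
the job is handed in; nothing more can be done
None
```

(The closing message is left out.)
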